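# Load, lid and lock a free-space sample cell under the horn antenna

### The arm

A 6-joint arm with a two-finger parallel gripper is mounted at the origin on the work surface. World frame = base frame: x ahead of the robot, y to its left, z up, the work surface at z = 0. Lengths are in m, angles in rad, forces in N, time in s.
With the tool pointing down it reaches from about 0.3 to 0.875 m from the base axis. Payload 6.4 kg.
Tool frame: the origin (TCP) lies at the centre of the arm's flange, where the gripper is bolted on; the fingertips stand 166 mm ahead of it and the grasp point (between the pads) lies 147 mm ahead of it (r.tcp_to_grasp is the distance from the TCP to the grasp point, in m); z points along the fingers, y is the direction in which the jaws open and shut (so a half turn about z gives the same grasp; the last joint's range is limited). The gripper opens to 88 mm and grips with 3 to 60 N. Pads are 18 mm wide; open, the fingers measure 123 mm over their backs; the gripper's body (75 mm by 187 mm) begins 45 mm behind the grasp point.
Start: joints at [-0.206, 0.181, 1.607, -0, 1.354, -0.206], TCP at [0.575, 0, 0.405] pointing down, gripper open.
Joint ranges: [-2.99, 2.99], [-0.89, 2.07], [0.3, 2.58], [-1.14, 4.28], [0, 2.63], [-3.12, 3.12]. Speed limits (rad/s): [2.57, 2.57, 3.01, 3.14, 3.14, 3.14].

### API

Orientations are given as a rotation vector (axis times angle).
In Python, from rig import r, imaging, silhouettes, place_of gives the robot as it stands.
- The arm moves only by the shell command python3 -m creep 'ROWS'. ROWS is JSON, a list of rows, each a list of 7 numbers: the shift along the world's x, y, z in cm, then the turn, a rotation vector about the world's x, y, z in degrees, then the opening, from -1 (shut) to 1 (fully open). A call has exactly 5 rows; each row is the pose to reach, as a shift and turn from the pose commanded when the call began; what a row does not reach only later rows make up. A row lasts 1/10 s, in which the tool goes at most 50 mm and 8.59 degrees, less where a joint would pass 70% of its speed; a pose out of reach is approached as far as the arm can. A call with a gripper value outside its range is refused whole. The fingers move at their own pace and stop on an object; the grip force is fixed at half the most. Time passes only in rows, so rows that repeat a pose let the fingers close, or fill a call up. It gives the time, the measured TCP pose, the force and the opening at its end, in the units of the state.
- r.observe(): the state, without advancing time (a new reading comes with each control period).
- imaging.camera(name): name is "scene" or "side" or "wrist"; returns a dict with "img" (480x640x3 uint8, red, green, blue), "fx", "fy", "cx", "cy" (pixels), "rvec" (rotation vector, rad) and "tvec" (3), from world to camera coordinates, as OpenCV has them. Camera axes: x right, y down, z forward; pixel columns grow to the right and rows downward; lengths in m; the calibration is good to about 2 mm. The wrist camera is an equidistant fisheye: a pixel r from the principal point sees the ray r / f radians off the axis. A picture is of the moment at which its call begins. There is no depth.
- r.close_job(): hands the job in, once; it reports no verdict.
Trained networks look in a picture, given as the dict that the camera call returned (one of the last four; its "shot" number tells which), for a name from the list of things; names that differ only in an ending like _2 or _b are one class to them, and where a whole thing is asked for, a point or a joint stands for the part that bears it (a point fixed in the world has none). Each returns a list of dicts, best first, with "score" (0 to 1); they miss things now and then, are a little off and sometimes report something else, mostly with a low value. They report only what shows in the picture. A call takes as long as a camera call. They do not tell look-alikes from the thing itself.
- silhouettes(name, picture): "mask" (480x640 bool, what is visible of it).
- place_of(name, picture): "location" ([x, y, z] in m, in world coordinates, good to about 4 mm: a listed point, or the origin of a listed thing).
The state is a dict: "time_s": time; "joint_positions": joint angles; "joint_vel": joint speeds; "effort": joint torques, N m; "position": TCP position; "tool_rot": TCP orientation; "ft_force": force on the tool from outside, world axes, zero at the start; "moment": the same for the moment, N m; "gripper_width": opening from 0.0 (shut) to 1.0 (fully open).
Only numpy, scipy, OpenCV 4.12 (cv2) and the standard library are available. Lean on these libraries where they do the work, as an engineer would, in place of code of your own. Each camera call takes 0.05 s, during which the arm holds its last target.

### The job

Get the sample cell ready for a measurement: stack all the laminate discs that lie on the bench flat and centred on the ring marked in the cell's floor, then set the lid down on the cell's rim with its key riding on the rim and turn it round until the key drops into the notch and the lid sits flush. With the lid on, pull the black lock knob of the carriage up, turn it anticlockwise as far as it goes so that it stays out, slide the carriage as far as it goes, under the horn, then turn the knob back and push it fully down so that the carriage is locked there. Do not touch the horn, and leave the tape roll, the wrench and the brass adapter where they are.

Things in the scene. Friction and masses are not known exactly. Their poses are not given: they have to be found in the camera images.
- stage: Fixed linear stage on the bench, placed and turned differently each start: two aluminium rails 30 mm high along its y. Origin on the bench midway along the carriage's travel; x away from the robot, y to its left. Spans x -130 to 70, y -200 to 240 mm. A steel strip at x = -115 mm has 13 mm wide lock-pin holes at y = 185 mm (loading) and 5 mm (measuring).
- carriage (a joint): Travel of the carriage along the stage's -y, m: 0 at the loading position (start, locked), 0.18 at its stop under the horn. 2.5 N friction, stays where left; pinned (1.5 mm play) at either end when the knob is down. Aluminium plate, top 45 mm above the bench, from 145 mm before to 80 mm behind the cell's axis and from 125 mm left to 80 mm right of it; carries the cell and the lock knob.
- cell_floor (a point): Centre of the cell's floor, 50 mm above the bench. The cell is a round open aluminium can, bore radius 56 mm, wall 8 mm thick, inner depth 52 mm, with a ring of 64 mm diameter marked in the middle of its floor. Axes as the stage's; moves with the carriage.
- cell_rim (a point): Centre of the cell's mouth at the height of the rim, 102 mm above the bench. Axes as the stage's.
- notch (a point): The only notch in the rim, 13.5 mm wide, 9 mm deep, cut through the wall on the side away from the robot (the stage's +x): the point at 60 mm from the cell's axis and 6.5 mm below the rim where lid_key comes to lie when the lid is seated.
- lid: Loose round white lid with copper strips, 0.3 kg; starts flat on the bench, right way up, turned any way. Origin at the centre of its underside, z up. Spigot 105 mm diameter, 9 mm deep (3.5 mm play all round in the bore), under a flange 132 mm in diameter, 6 mm thick. Seated, its origin is 9 mm below the rim. Riding on its key and let go, it slants 3 degrees.
- lid_key (a point): Middle of the underside of the lid's only key, a dark steel tab on the lid's +x side, 10 mm wide, 6.5 mm deep below the flange, from 52 to 71 mm from the centre (it shows beyond the edge). The point is at x = 60, z = 2.5 mm of the lid. When turned with loose fingers, the lid drops by its own weight as key and notch meet.
- lid_handle (a point): Middle of the lid's bar handle, 28 mm above the lid's origin; the bar runs along the lid's x (towards the key), 60 mm long, 14 mm wide, from z = 15 to 41 mm of the lid.
- knob_grip (a point): Middle of the round black lock knob at the carriage's front left corner, 115 mm before (-x) and 95 mm left (+y) of the cell's axis: 34 mm diameter, 24 mm high, upright; 75 mm above the bench when down, rises when pulled. A slotted steel guide 22 x 24 mm, 16 mm high, stands under it. A white line on its top points along its x.
- lock_lift (a joint): How far the lock knob is pulled up, m: 0 fully down (pin in its hole, carriage locked), 0.018 fully up. 3 N friction, stays where left. At least 0.0145 is needed before it can be turned; turned, it cannot go down. It goes fully down only when turned back to about 0 (within 0.1) with the carriage at either end of its travel.
- lock_turn (a joint): Turn of the lock knob about the upright axis, rad, growing anticlockwise as seen from above: 0 where it starts (white line along the stage's x, away from the robot), 1.4 at its stop. Cannot turn while the knob is down.
- horn: Dark green horn antenna, fixed to the stage, looking down over the measuring position: mouth 100 mm in diameter, 200 mm above the bench, centred at stage x = 0, y = -90 mm; it narrows upward to 415 mm; held by an arm from a 40 mm post at stage x = 150, y = -240 mm. Origin as the stage's. Not to be touched.
- disc0: Laminate disc, khaki with ruled lines, 60 mm diameter, 10 mm thick, 55 g; lies flat on the bench. Origin at the centre of its underside, z up. May be absent. The 2 to 4 discs are alike and may be stacked in any order.
- disc1: Laminate disc as disc0; may be absent.
- disc2: Laminate disc as disc0; may be absent.
- disc3: Laminate disc as disc0; may be absent.
- tape_roll: Roll of masking tape, 90 mm diameter, 24 mm high, on the bench beyond the stage, to its left: leave it. Origin at the centre of its underside.
- torque_wrench: Small wrench 160 mm long, lying on the bench at the far right: leave it. Origin at its middle, x along it.
- adapter: Brass waveguide adapter, 42 x 42 x 42 mm, on the bench beyond the stage: leave it. Origin at the centre of its underside.
Not all that is in view belongs to the job. Leave any blue look-alike of the disc0 alone. Leave any orange look-alike of the disc2 alone.

How it is judged:
On the way, in this order (a step that is already met when the one before it is completed fails the run):
1. every disc lies flat in the cell, within 10 mm of its axis (horizontal distance between each of disc0, disc1, disc2, disc3 and cell_floor below 0.01 m and angle between each of disc0, disc1, disc2, disc3's own z axis and vertical below 0.105 rad and z of disc0 in the frame of cell_floor between -0.003 and 0.034 m and z of disc1 in the frame of cell_floor between -0.003 and 0.034 m and z of disc2 in the frame of cell_floor between -0.003 and 0.034 m and z of disc3 in the frame of cell_floor between -0.003 and 0.034 m), for 0.3 s.
2. the lid rests on the cell's rim with its key up on the rim, not yet in the notch (horizontal distance between lid and cell_rim below 0.007 m and z of lid_key in the frame of cell_rim between -0.003 and 0.004 m and contact force between lid and carriage above 0.3 N), for 0.15 s.
3. the lid is seated: key in the notch, flush on the rim (horizontal distance between lid_key and notch below 0.006 m and z of lid_key in the frame of notch below 0.0017 m and angle between lid's own z axis and vertical below 0.026 rad), for 0.3 s.
4. the lock knob is pulled up and turned so that it stays out (value of joint lock_lift above 0.012 m and value of joint lock_turn above 1 rad), for 0.2 s.
At the end, for the whole second after the job is handed in: Every disc present lies flat (within 6 degrees) in the cell, within 10 mm of its axis; the lid sits flush (key within 1.7 mm of its full depth in the notch, lid within 1.5 degrees of level), the carriage is within 3 mm of its stop under the horn and the lock knob is within 2.5 mm of fully down (all of step 1 and all of step 3 and value of joint carriage above 0.177 m and value of joint lock_lift below 0.0025 m and linear speed of lid below 0.02 m/s); the robot touches nothing.
It fails at once if the horn antenna is touched (contact force between horn and anything else above 1 N).
It fails at once if the tape roll, the wrench or the adapter is moved by more than 3 cm (distance of any of tape_roll, torque_wrench, adapter from where it was at the start of the episode above 0.03 m).
Of disc0, disc1, disc2, disc3 only 2 to 4 are there at a start; the rules pass over those that are not, and their reading is None.
At some moment in a run one of lid may be knocked a few centimetres aside while the robot is not near it.
Once in a run the grip may slacken for a moment while it holds something.
It also fails if it takes over 208 s, if anything falls off the work surface, if the arm or the gripper's body presses on something with over 40 N, if the wrist force passes 120 N, or if a joint passes its speed limit or range.

## Working session

There is one attempt and no reset: what is moved stays moved. The work goes in short steps, Python scripts to look and compute and a shell command to move; the robot and the scene stay as the last step left them, time stands still between calls to the robot, and variables do not carry over. Pictures are saved under pics/ and viewed, and the job is handed in when it is done.

```bash
ls; mkdir -p pics; cat > h.py <<'E'
import numpy as np, cv2
from rig import r, imaging, silhouettes, place_of
from scipy.spatial.transform import Rotation as R
def cam(n):
    return imaging.camera(n)
def save(p,name):
    cv2.imwrite(f'pics/{name}.png',p['img'][:,:,::-1])
E
python3 - <<'E'
from h import *
o=r.observe(); print(o)
for n in ['scene','side','wrist']:
    p=cam(n); save(p,n+'0'); print(n,p['fx'],p['fy'],p['cx'],p['cy'],p['rvec'],p['tvec'])
    for k in (['stage','cell_floor','cell_rim','notch','lid','lid_key','lid_handle','knob_grip','disc0','tape_roll','torque_wrench','adapter','horn']):
        print(k,[(round(d['score'],2),np.round(d['location'],3).tolist()) for d in place_of(k,p)][:6])
E
```

```text
pics
{'time_s': 0.0, 'joint_positions': array([-2.06311006e-01,  1.81540646e-01,  1.60802222e+00,  4.61507300e-06,
        1.35383424e+00, -2.06301744e-01]), 'joint_vel': array([ 1.11344043e-03, -2.07911759e-03, -7.02277773e-04,  4.15439456e-05,
        7.98266496e-05, -1.68567742e-03]), 'effort': array([-5.85923790e-04, -4.33866942e+01, -3.41848969e+01,  7.00952648e-02,
        3.87157314e-02, -1.54040990e-04]), 'position': array([5.74736036e-01, 6.70913659e-05, 4.03803248e-01]), 'tool_rot': array([-2.22038294e+00, -2.22036016e+00,  1.54450748e-03]), 'ft_force': array([ 0.463377  ,  0.068721  , -0.79493894]), 'moment': array([ 0.00989331, -0.06095086,  0.01513479]), 'gripper_width': 1.003852451856138}
scene 480.0989095549657 480.0989095549657 311.0119320042779 241.83417612449475 [ 0.80114999  2.72502533 -0.90527599] [ 0.46222819 -0.22129467  1.38406766]
stage [(0.61, [0.59, -0.012, 0.002])]
cell_floor [(0.9, [0.584, 0.069, 0.048]), (0.26, [0.452, -0.314, 0.007])]
cell_rim [(0.84, [0.58, 0.074, 0.104])]
notch [(0.86, [0.642, 0.076, 0.094])]
lid [(0.43, [0.417, -0.36, 0.003]), (0.24, 
[... 1197 characters left out ...]
, -0.001]), (0.47, [0.478, 0.409, -0.0]), (0.45, [0.579, 0.532, -0.002])]
tape_roll []
torque_wrench [(0.55, [0.674, -0.412, 0.001]), (0.5, [0.48, 0.409, 0.005])]
adapter [(0.57, [0.756, 0.086, -0.005])]
horn []
wrist 371.64829954431775 371.64829954431775 312.5758097417347 243.10678235523542 [-2.86072847e+00 -6.07865370e-04  1.04112745e-03] [-0.57449908 -0.03806986  0.3898969 ]
stage [(0.9, [0.588, -0.011, 0.003])]
cell_floor [(0.91, [0.581, 0.078, 0.049])]
cell_rim [(0.97, [0.582, 0.074, 0.102])]
notch [(0.84, [0.643, 0.076, 0.094])]
lid []
lid_key []
lid_handle []
knob_grip [(0.83, [0.465, 0.156, 0.076])]
disc0 []
tape_roll []
torque_wrench []
adapter [(0.67, [0.761, 0.089, -0.0])]
horn []
```

View pics/scene0.png

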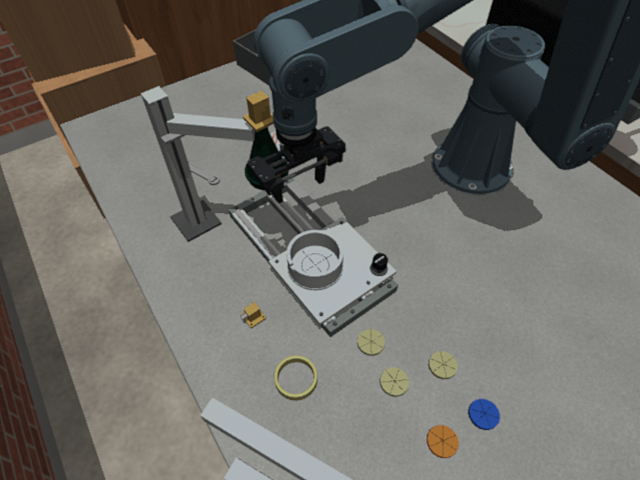

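View pics/side0.png

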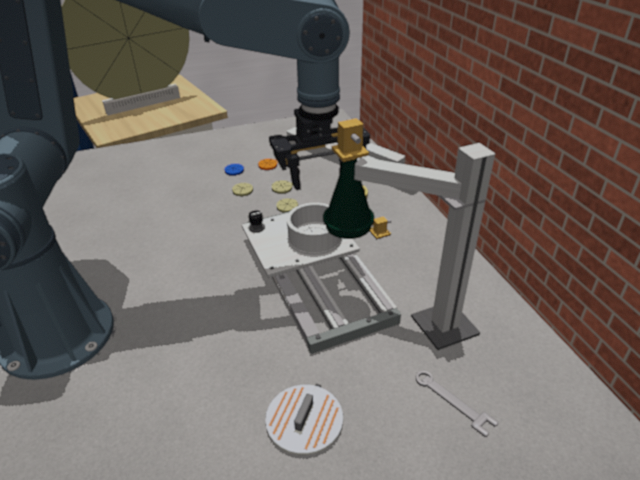

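View pics/wrist0.png

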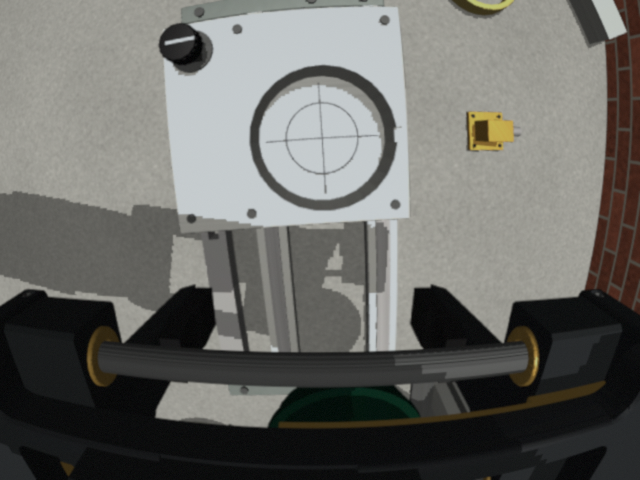

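```bash
cat > geo.py <<'E'
from h import *
def proj(p,X):
    X=np.atleast_2d(X).astype(float)
    uv,_=cv2.projectPoints(X,np.array(p['rvec']),np.array(p['tvec']),np.array([[p['fx'],0,p['cx']],[0,p['fy'],p['cy']],[0,0,1]]),None)
    return uv[:,0]
def back(p,uv,z,fish=False):
    Rm=R.from_rotvec(p['rvec']).as_matrix(); t=np.array(p['tvec'])
    x=(uv[0]-p['cx'])/p['fx']; y=(uv[1]-p['cy'])/p['fy']
    if fish:
        a=np.hypot(x,y); d=np.array([x/a*np.sin(a),y/a*np.sin(a),np.cos(a)]) if a>1e-9 else np.array([0,0,1.])
    else: d=np.array([x,y,1.])
    c=-Rm.T@t; w=Rm.T@d
    return c+w*(z-c[2])/w[2]
E
python3 - <<'E'
from geo import *
p=cam('scene')
for d in place_of('disc0',p):
    u=proj(p,np.array(d['location'])+[0,0,0.01])[0]; i=p['img'][int(u[1])-3:int(u[1])+4,int(u[0])-3:int(u[0])+4].mean((0,1)); print(d['score'],d['location'],u,i)
E
```

```text
0.96 [0.5867, 0.3865, -0.0001] [394.91381186 381.70765979] [143.55102041 142.69387755 104.83673469]
0.9 [0.5819, 0.5268, -0.0029] [441.94626558 440.34527626] [142.44897959  95.40816327  45.81632653]
0.86 [0.5711, 0.2804, -0.0011] [370.33586971 338.5852491 ] [146.95918367 145.87755102 106.02040816]
0.67 [0.4781, 0.4087, 0.001] [441.88632219 363.04150022] [142.14285714 141.3877551  103.63265306]
0.64 [0.4792, 0.5364, 0.0014] [484.89035523 414.74792753] [ 36.85714286  67.14285714 134.08163265]
0.29 [0.5844, 0.0703, 0.0527] [313.55607522 261.45325091] [163.75510204 170.71428571 173.46938776]
```

Three khaki discs lie at scene pixels (371,342), (395,381) and (443,365). The blue one (484,414) and the orange one (443,440) are decoys. The lid is at side pixel (304,420) with its key at upper right. Next I'll move over the discs to refine their positions.

```bash
python3 -m creep '[[0,5,-1,0,0,0,1],[0,10,-2,0,0,0,1],[0,15,-3,0,0,0,1],[0,20,-4,0,0,0,1],[0,25,-5,0,0,0,1]]'
cat > look.py <<'E'
from geo import *
import sys
def look(names,cams=('wrist',),tag=None,n=6):
    for c in cams:
        p=cam(c)
        if tag: save(p,tag+'_'+c)
        for k in names:
            print(c,k,[(round(d['score'],2),np.round(np.array(d['location'])*100,2).tolist()) for d in place_of(k,p)][:n])
def st():
    o=r.observe(); print('t',round(o['time_s'],2),'pos',np.round(o['position']*100,2),'rot',np.round(o['tool_rot'],3),'F',np.round(o['ft_force'],1),'M',np.round(o['moment'],2),'w',round(o['gripper_width']*88,1),'j',np.round(o['joint_positions'],2))
E
python3 - <<'E'
from look import *
look(['disc0'],('wrist','scene','side'),'d1'); st()
E
```

```text
time_s: 2.7
position: [0.5748, 0.2471, 0.3555]
tool_rot: [2.222, 2.221, 0.001]
ft_force: [0.7, -0.0, -0.4]
gripper_width: 0.999
wrist disc0 [(0.87, [47.99, 41.08, -0.42]), (0.85, [58.22, 38.04, -0.26])]
scene disc0 [(0.97, [58.05, 53.03, -0.51]), (0.83, [47.61, 41.0, -0.05]), (0.66, [58.97, 38.35, 0.16]), (0.64, [57.11, 28.41, 0.04]), (0.56, [48.31, 53.6, -0.34])]
side disc0 [(0.78, [47.72, 40.69, 0.25]), (0.65, [57.28, 28.5, 0.14]), (0.63, [58.88, 37.94, -0.37]), (0.58, [47.76, 53.37, -0.07]), (0.58, [58.02, 53.26, -0.16])]
t 3.0 pos [57.52 24.44 35.59] rot [ 2.222  2.221 -0.   ] F [0.1 0.5 0.4] M [-0.01  0.01  0.01] w 88.0 j [ 0.21  0.33  1.52 -0.    1.29  0.21]
```

View pics/d1_wrist.png

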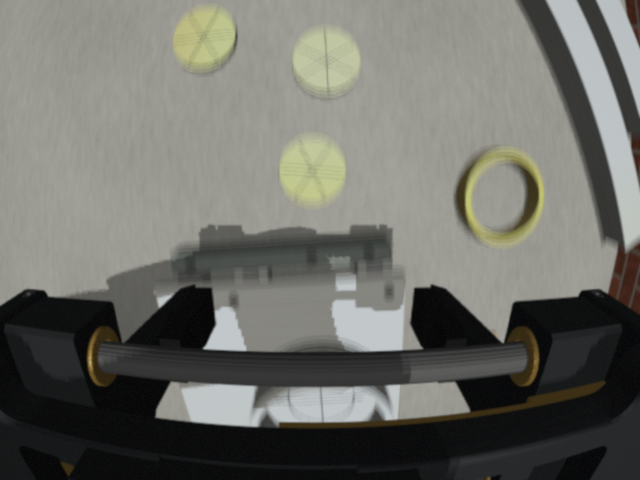

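```bash
python3 - <<'E'
from look import *
st(); look(['disc0','cell_floor','cell_rim','knob_grip'],('wrist',),'d2');st()
p=cam('wrist')
for d in silhouettes('disc0',p):
    m=d['mask']; ys,xs=np.where(m); print(d['score'],xs.mean(),ys.mean(),m.sum(),back(p,(xs.mean(),ys.mean()),0.009,True))
E
```

```text
t 3.0 pos [57.52 24.44 35.59] rot [ 2.222  2.221 -0.   ] F [0.1 0.5 0.4] M [-0.01  0.01  0.01] w 88.0 j [ 0.21  0.33  1.52 -0.    1.29  0.21]
wrist disc0 [(0.92, [57.93, 29.25, 0.12]), (0.86, [58.54, 38.11, -0.06]), (0.58, [47.59, 41.0, -0.26])]
wrist cell_floor [(0.77, [58.08, 7.4, 4.9])]
wrist cell_rim []
wrist knob_grip [(0.72, [59.01, -1.45, 0.11])]
t 3.25 pos [57.54 24.39 35.61] rot [2.223e+00 2.219e+00 1.000e-03] F [-0.  -0.7 -0.1] M [-0.02 -0.04  0.04] w 88.2 j [ 0.21  0.33  1.52 -0.    1.29  0.21]
0.87 311.62119054400455 172.27171745941328 3511 [0.5743922  0.28602284 0.009     ]
0.75 203.60202147820593 40.3218572331017 3166 [0.47812262 0.40985117 0.009     ]
0.72 324.9348958333333 62.63859953703704 3456 [0.58606792 0.38360215 0.009     ]
```

```bash
python3 -m creep '[[-0.1,2,-4,0,0,0,1],[-0.2,4,-8,0,0,0,1],[-0.2,4,-11.6,0,0,0,1],[-0.2,4,-11.6,0,0,0,1],[-0.2,4,-11.6,0,0,0,1]]'
python3 - <<'E'
from look import *
st(); look(['disc0'],('wrist',),'d3');st()
p=cam('wrist')
for d in silhouettes('disc0',p):
    m=d['mask']; ys,xs=np.where(m); print(d['score'],xs.mean(),ys.mean(),m.sum(),back(p,(xs.mean(),ys.mean()),0.009,True))
E
```

```text
time_s: 3.85
position: [0.5732, 0.2848, 0.2398]
tool_rot: [-2.221, -2.221, 0.002]
ft_force: [-0.1, 0.1, -0.3]
gripper_width: 1.001
t 3.85 pos [57.32 28.48 23.98] rot [-2.221e+00 -2.221e+00  2.000e-03] F [-0.1  0.1 -0.3] M [-0.01 -0.01  0.01] w 88.1 j [ 0.28  0.5   1.54 -0.    1.1   0.28]
wrist disc0 [(0.82, [58.39, 38.14, -0.24]), (0.63, [57.8, 29.01, -0.35]), (0.62, [47.44, 41.14, -0.26])]
t 3.95 pos [57.43 28.5  24.24] rot [2.221 2.219 0.005] F [ 1.  -0.4  1.2] M [-0.01  0.02 -0.04] w 88.1 j [ 0.28  0.5   1.54 -0.    1.09  0.28]
0.78 332.7505718069098 92.11761165282292 8307 [0.58620479 0.38394354 0.009     ]
0.73 311.46182316655245 254.94461960246744 7295 [0.5741273  0.28795016 0.009     ]
0.66 153.56342668863263 59.45963756177924 6677 [0.47949592 0.41006286 0.009     ]
```

View pics/d3_wrist.png

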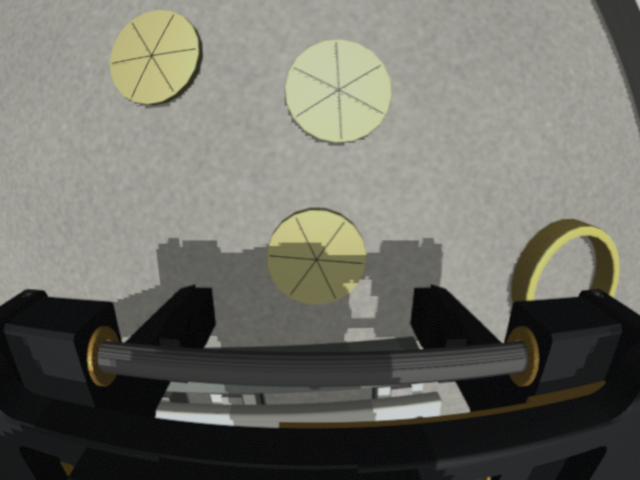

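```bash
python3 -m creep '[[0.1,0.15,-4,0,0,0,1],[0.1,0.15,-6,0,0,0,1],[0.1,0.15,-7,0,0,0,1],[0.1,0.15,-7,0,0,0,1],[0.1,0.15,-7,0,0,0,0.6]]'
python3 - <<'E'
from look import *
st(); look([],('wrist',),'d4');st()
E
```

```text
time_s: 4.55
position: [0.5748, 0.2868, 0.1713]
tool_rot: [2.221, 2.22, 0.003]
ft_force: [-0.6, 0.1, 0.6]
gripper_width: 0.932
t 4.55 pos [57.48 28.68 17.13] rot [2.221 2.22  0.003] F [-0.6  0.1  0.6] M [ 0.   -0.02  0.03] w 82.0 j [ 0.28  0.61  1.55 -0.    0.98  0.28]
t 4.6 pos [57.5  28.69 17.16] rot [2.221 2.22  0.004] F [0.7 0.4 0.9] M [ 0.02 -0.02 -0.01] w 78.0 j [0.28 0.61 1.55 0.   0.98 0.28]
```

View pics/d4_wrist.png

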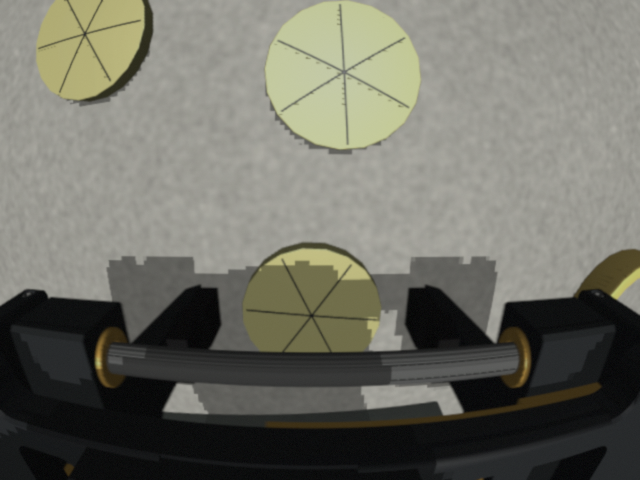

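```bash
python3 - <<'E'
from look import *
p=cam('wrist'); print(back(p,(312,316),0.01,True)); st()
E
python3 -m creep '[[0,0,-0.1,0,0,0,0],[0,0,-0.1,0,0,0,-0.5],[0,0,-0.1,0,0,0,-0.5],[0,0,-0.1,0,0,0,-0.5],[0,0,-0.1,0,0,0,-0.5]]'
python3 - <<'E'
from look import *
look([],('wrist',),'d5');st()
p=cam('wrist');save(p,'d5b')
E
```

```text
[0.5748725 0.2854854 0.01     ]
t 4.65 pos [57.49 28.69 17.16] rot [2.22  2.22  0.004] F [-0.2  0.3  0.7] M [-0.   -0.    0.01] w 74.4 j [ 0.28  0.61  1.55 -0.    0.98  0.28]
time_s: 5.15
position: [0.5744, 0.2868, 0.1695]
tool_rot: [2.221, 2.221, 0.002]
ft_force: [-0.5, -0.3, 6.5]
gripper_width: 0.668
t 5.2 pos [57.44 28.68 16.95] rot [2.221e+00 2.221e+00 2.000e-03] F [-1.2 -1.   5.6] M [-0.04  0.12 -0.04] w 58.5 j [0.28 0.61 1.55 0.   0.98 0.28]
```

View pics/d5b.png

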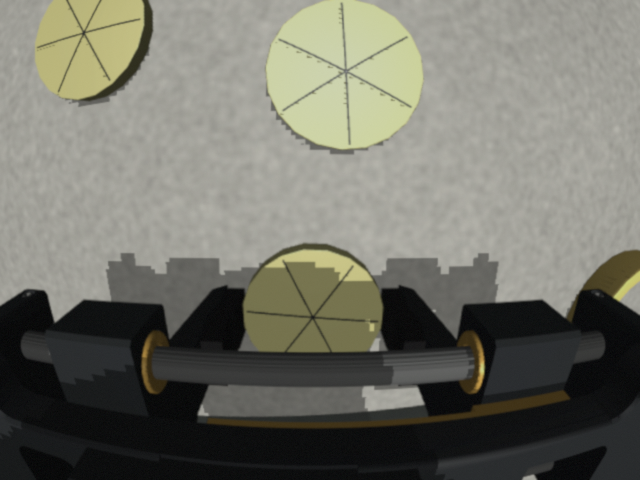

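```bash
python3 -m creep '[[0,0,4,0,0,0,-0.5],[0,0,9,0,0,0,-0.5],[0.2,-3,13,0,0,0,-0.5],[0.5,-7.5,13,0,0,0,-0.5],[0.8,-12,13,0,0,0,-0.5]]'
python3 -m creep '[[0,-3,0,0,0,0,-0.5],[0,-6,0,0,0,0,-0.5],[0,-6,0,0,0,0,-0.5],[0,-6,0,0,0,0,-0.5],[0,-6,0,0,0,0,-0.5]]'
python3 - <<'E'
from look import *
p=cam('wrist');save(p,'e1');st()
look(['cell_floor','cell_rim','notch','knob_grip'],('wrist','scene','side'))
E
```

```text
time_s: 5.75
position: [0.5822, 0.1661, 0.3006]
tool_rot: [2.217, 2.222, 0.004]
ft_force: [0.5, 0.2, -1.0]
gripper_width: 0.665
time_s: 6.25
position: [0.5819, 0.1074, 0.2985]
tool_rot: [-2.22, -2.222, 0.0]
ft_force: [-0.7, 0.2, -0.3]
gripper_width: 0.665
t 6.3 pos [58.18 10.77 29.85] rot [-2.22  -2.222  0.   ] F [ 0.5  0.4 -0.4] M [ 0.02 -0.03 -0.05] w 58.7 j [-0.02  0.33  1.65  0.    1.16 -0.02]
wrist cell_floor []
wrist cell_rim []
wrist notch []
wrist knob_grip [(0.83, [46.25, 15.61, 7.88])]
scene cell_floor [(0.91, [58.33, 6.99, 4.83])]
scene cell_rim [(0.94, [57.94, 7.43, 10.6]), (0.36, [58.0, 10.66, 13.02])]
scene notch [(0.95, [64.44, 7.6, 9.39])]
scene knob_grip [(0.63, [45.81, 16.14, 7.3])]
side cell_floor [(0.63, [58.23, 7.3, 4.66])]
side cell_rim [(0.57, [58.83, 7.3, 10.26])]
side notch [(0.92, [64.07, 7.62, 9.64])]
side knob_grip [(0.66, [46.03, 16.01, 7.44])]
```

View pics/e1.png

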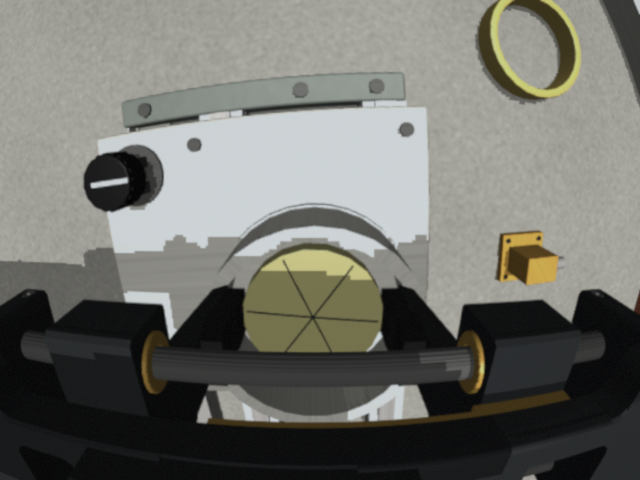

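```bash
python3 - <<'E'
from geo import *
p=dict(fx=371.648,fy=371.648,cx=312.576,cy=243.107,rvec=[-2.86072847e+00,-6.07865370e-04,1.04112745e-03],tvec=[-0.57449908,-0.03806986,0.3898969])
import cv2
im=cv2.imread('pics/wrist0.png'); cv2.imwrite('pics/crop0.png',cv2.resize(im[50:220,230:420],None,fx=4,fy=4,interpolation=cv2.INTER_CUBIC)[:600])
for uv in [(322,138.5),(265,141.5),(380,135.5),(319,85),(325,192)]: print(uv,back(p,uv,0.05,True))
E
```

```text
(322, 138.5) [0.58289294 0.07190187 0.05      ]
(265, 141.5) [0.53196964 0.06965933 0.05      ]
(380, 135.5) [0.63502654 0.07565911 0.05      ]
(319, 85) [0.58017239 0.12041958 0.05      ]
(325, 192) [0.58580445 0.02338499 0.05      ]
```

View pics/crop0.png

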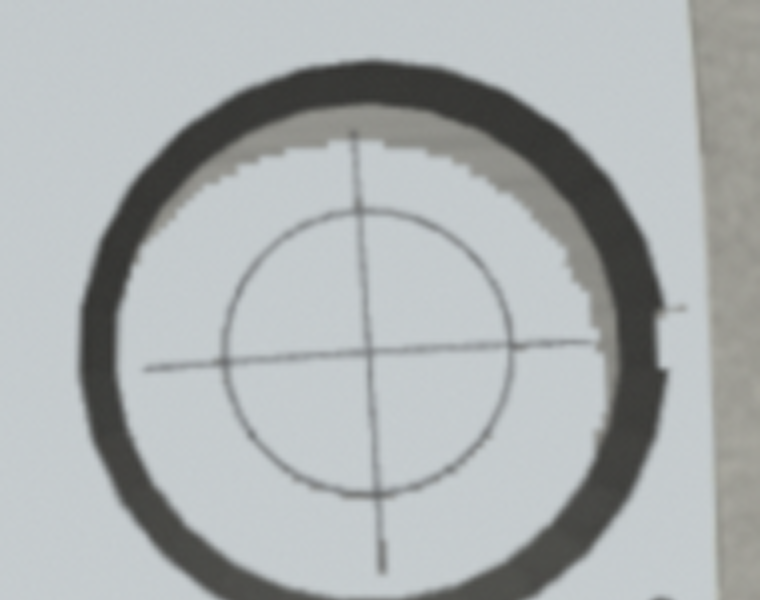

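```bash
python3 -m creep '[[0.1,-1.7,0,0,0,0,-0.5],[0.1,-3.35,0,0,0,0,-0.5],[0.1,-3.35,-3,0,0,0,-0.5],[0.1,-3.35,-6,0,0,0,-0.5],[0.1,-3.35,-7,0,0,0,-0.5]]'
python3 - <<'E'
from look import *
p=cam('wrist');save(p,'e2');p=cam('scene');save(p,'e2s');st()
E
```

```text
time_s: 7.55
position: [0.5817, 0.0715, 0.2257]
tool_rot: [-2.221, -2.217, 0.005]
ft_force: [-1.2, 0.7, 0.1]
gripper_width: 0.669
t 7.65 pos [58.23  7.22 22.7 ] rot [-2.221 -2.218  0.004] F [ 0.5  0.4 -1. ] M [ 0.02  0.   -0.  ] w 59.0 j [-0.08  0.42  1.69 -0.    1.03 -0.08]
```

View pics/e2.png

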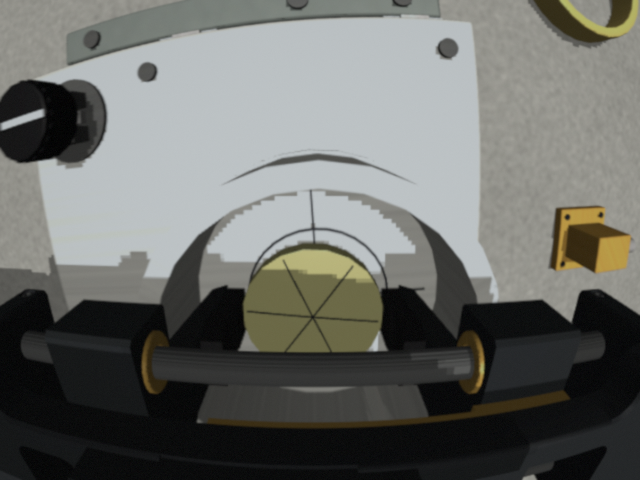

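```bash
python3 -m creep '[[0.05,0.15,-0.3,0,0,0,-0.5],[0.05,0.15,-0.6,0,0,0,-0.5],[0.05,0.15,-0.6,0,0,0,-0.5],[0.05,0.15,-0.6,0,0,0,0.45],[0.05,0.15,-0.6,0,0,0,0.45]]'
python3 - <<'E'
from look import *
st()
E
```

```text
time_s: 8.15
position: [0.5838, 0.0748, 0.2233]
tool_rot: [2.221, 2.221, 0.001]
ft_force: [0.8, 0.4, -0.5]
gripper_width: 0.726
t 8.15 pos [58.38  7.48 22.33] rot [2.221e+00 2.221e+00 1.000e-03] F [ 0.8  0.4 -0.5] M [-0.02 -0.01  0.01] w 63.9 j [-0.07  0.43  1.69 -0.    1.02 -0.07]
```

```bash
python3 -m creep '[[0,0,2,0,0,0,0.45],[0,0,6,0,0,0,0.45],[0,4,8,0,0,0,0.45],[0,9,8,0,0,0,1],[0.1,14,8,0,0,0,1]]'
python3 - <<'E'
from look import *
p=cam('wrist');save(p,'e3');st()
E
python3 -m creep '[[0,4.5,0,0,0,0,1],[0,9,0,0,0,0,1],[0.1,13.5,0,0,0,0,1],[0.1,16.8,-3,0,0,0,1],[0.1,16.8,-6,0,0,0,1]]'
python3 - <<'E'
from look import *
p=cam('wrist');p=cam('wrist');save(p,'e4');st()
for d in silhouettes('disc0',p):
    m=d['mask']; ys,xs=np.where(m); print(d['score'],xs.mean(),ys.mean(),m.sum(),back(p,(xs.mean(),ys.mean()),0.01,True))
E
```

```text
time_s: 8.65
position: [0.5849, 0.2158, 0.3047]
tool_rot: [2.222, 2.218, 0.004]
ft_force: [1.5, -0.2, -0.3]
gripper_width: 0.883
t 8.7 pos [58.36 22.28 30.43] rot [-2.217 -2.224 -0.008] F [-2.9  2.9  0.1] M [0.11 0.11 0.06] w 81.7 j [0.17 0.39 1.56 0.   1.19 0.17]
time_s: 9.2
position: [0.585, 0.3872, 0.2437]
tool_rot: [2.216, 2.226, 0.008]
ft_force: [-1.1, -0.9, -0.6]
gripper_width: 0.998
t 9.3 pos [58.31 38.29 23.74] rot [-2.217 -2.222  0.013] F [-0.9 -1.  -0.7] M [-0.02  0.07 -0.01] w 88.0 j [ 0.41  0.62  1.37 -0.    1.16  0.41]
0.93 321.2475633528265 258.2239116309292 7695 [0.58632208 0.38657588 0.01      ]
0.89 146.64420927112835 214.94947086003876 6709 [0.48022914 0.41300287 0.01      ]
0.86 314.1686538793848 27.940383618455158 5787 [0.5816161  0.51851954 0.01      ]
0.6 142.38333976089473 30.335325877362127 5186 [0.4801615  0.52609373 0.01      ]
```

View pics/e3.png

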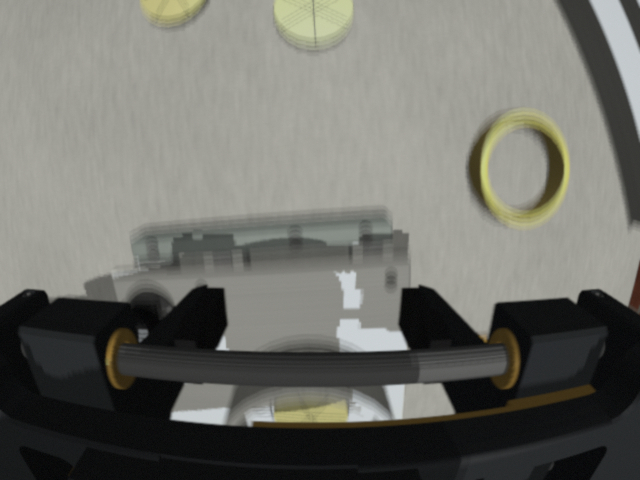

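View pics/e4.png

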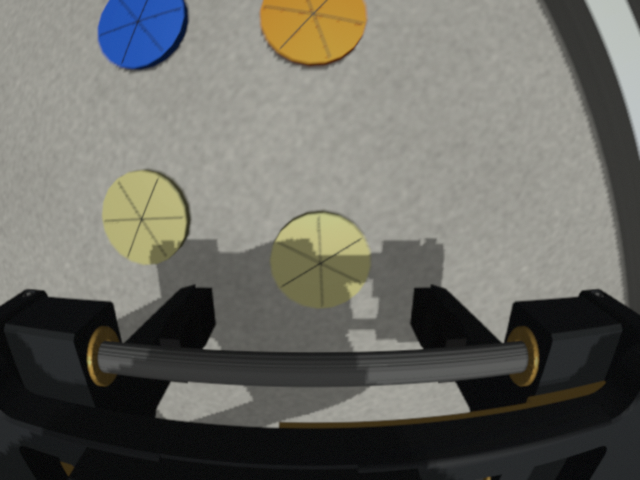

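```bash
python3 -m creep '[[0.2,0.1,-4,0,0,0,1],[0.2,0.1,-6,0,0,0,1],[0.2,0.1,-6.7,0,0,0,1],[0.2,0.1,-6.7,0,0,0,1],[0.2,0.1,-6.7,0,0,0,0.6]]'
python3 - <<'E'
from look import *
p=cam('wrist');save(p,'e5');st(); print(back(p,(312,316),0.01,True))
E
```

```text
time_s: 9.85
position: [0.5882, 0.3836, 0.1773]
tool_rot: [2.221, 2.22, 0.003]
ft_force: [0.5, -1.4, 0.7]
gripper_width: 0.928
t 9.9 pos [58.84 38.38 17.77] rot [2.221 2.22  0.004] F [ 0.2 -0.7  0.6] M [ 0.03  0.01 -0.02] w 78.3 j [ 0.41  0.7   1.37 -0.    1.06  0.41]
[0.58796893 0.3792626  0.01      ]
```

View pics/e5.png

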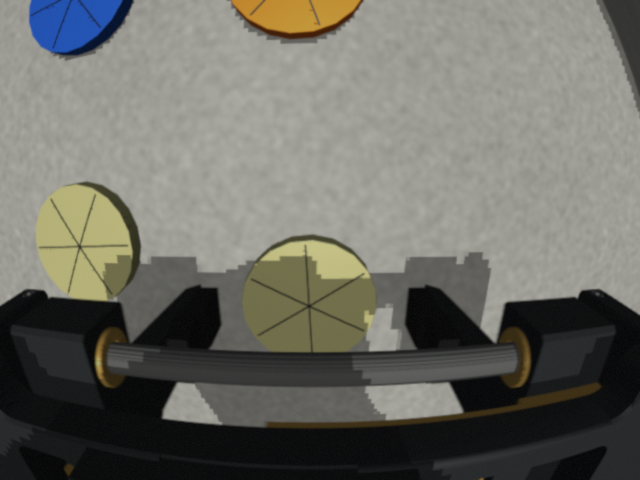

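```bash
python3 -m creep '[[-0.15,0,-0.6,0,0,0,0.6],[-0.15,0,-0.6,0,0,0,0],[-0.15,0,-0.6,0,0,0,-0.5],[-0.15,0,-0.6,0,0,0,-0.5],[-0.15,0,-0.6,0,0,0,-0.5]]'
python3 - <<'E'
from look import *
p=cam('wrist');save(p,'e6');st(); print(back(p,(312,316),0.01,True))
E
```

```text
time_s: 10.4
position: [0.586, 0.3837, 0.1698]
tool_rot: [-2.221, -2.221, -0.0]
ft_force: [0.3, -0.9, -0.2]
gripper_width: 0.664
t 10.45 pos [58.6  38.37 16.98] rot [-2.221 -2.221  0.   ] F [0.3 0.7 0.6] M [0.01 0.1  0.11] w 58.6 j [0.41 0.71 1.38 0.   1.05 0.41]
[0.58541495 0.38312764 0.01      ]
```

View pics/e6.png

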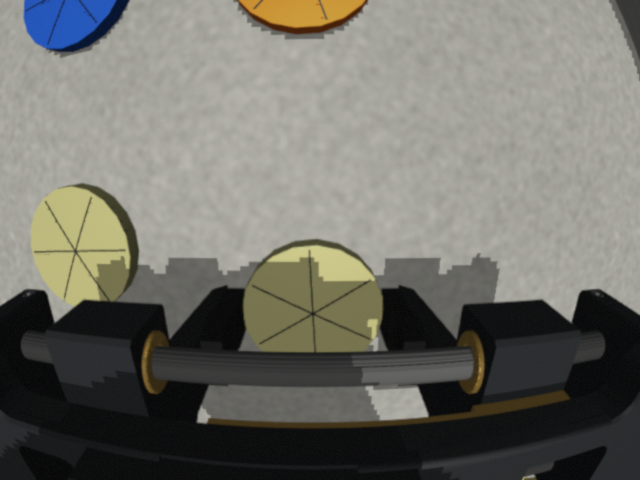

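```bash
python3 -m creep '[[0,0,4,0,0,0,-0.5],[0,0,9,0,0,0,-0.5],[0,-4,13,0,0,0,-0.5],[0,-8.5,13,0,0,0,-0.5],[-0.1,-13,13,0,0,0,-0.5]]'
python3 -m creep '[[0,-4.5,0,0,0,0,-0.5],[-0.1,-9,0,0,0,0,-0.5],[-0.1,-13.5,0,0,0,0,-0.5],[-0.1,-17.5,0,0,0,0,-0.5],[-0.1,-17.5,0,0,0,0,-0.5]]'
python3 - <<'E'
from look import *
p=cam('wrist');p=cam('wrist');save(p,'e7');st()
E
```

```text
time_s: 10.95
position: [0.5855, 0.2527, 0.3026]
tool_rot: [2.218, 2.221, 0.007]
ft_force: [0.4, -0.4, -1.1]
gripper_width: 0.666
time_s: 11.45
position: [0.5843, 0.0742, 0.3]
tool_rot: [2.226, 2.215, -0.001]
ft_force: [0.3, 0.5, -0.8]
gripper_width: 0.663
t 11.55 pos [58.41  7.78 29.99] rot [-2.224e+00 -2.219e+00 -1.000e-03] F [-0.4  1.  -1.2] M [-0.05 -0.02  0.  ] w 58.7 j [-0.07  0.32  1.66  0.    1.16 -0.07]
```

View pics/e7.png

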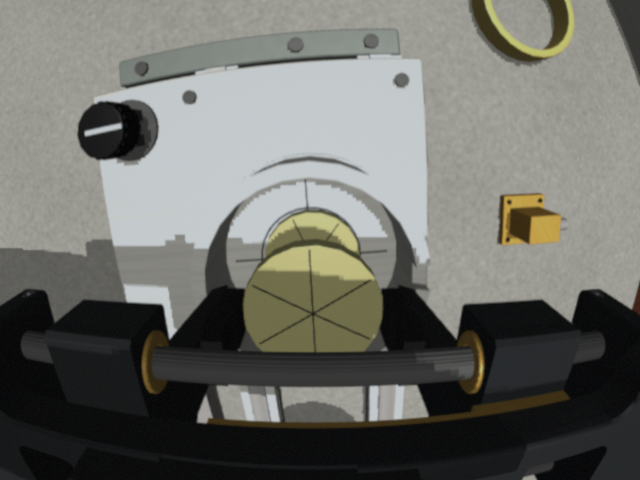

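```bash
python3 -m creep '[[-0.1,-0.4,-3,0,0,0,-0.5],[-0.1,-0.4,-5.5,0,0,0,-0.5],[-0.1,-0.4,-6,0,0,0,-0.5],[-0.1,-0.4,-6,0,0,0,-0.5],[-0.1,-0.4,-6,0,0,0,-0.5]]'
python3 - <<'E'
from look import *
st();p=cam('wrist');p=cam('wrist');save(p,'e8');st()
E
```

```text
time_s: 12.05
position: [0.5836, 0.0755, 0.2408]
tool_rot: [2.219, 2.222, 0.002]
ft_force: [0.1, -0.2, -0.8]
gripper_width: 0.669
t 12.05 pos [58.36  7.55 24.08] rot [2.219e+00 2.222e+00 2.000e-03] F [ 0.1 -0.2 -0.8] M [ 0.    0.01 -0.05] w 58.9 j [-0.07  0.4   1.69  0.    1.05 -0.07]
t 12.15 pos [58.37  7.51 24.12] rot [2.219 2.221 0.003] F [0.5 0.2 0.5] M [-0.05 -0.01  0.03] w 58.7 j [-0.07  0.4   1.69  0.    1.05 -0.07]
```

View pics/e8.png

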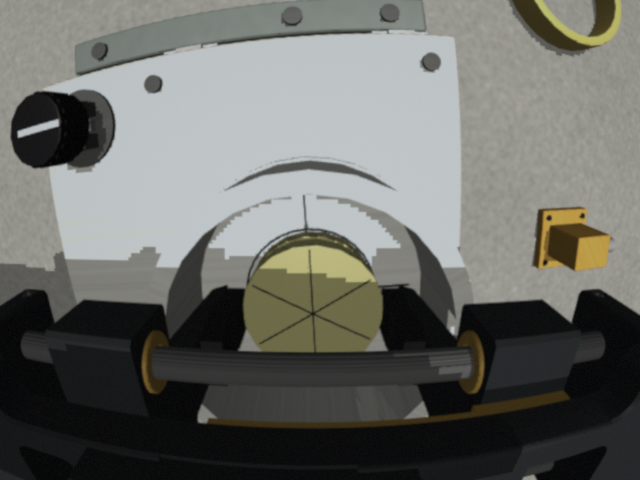

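```bash
python3 -m creep '[[-0.05,-0.3,-0.6,0,0,0,-0.5],[-0.05,-0.3,-1.0,0,0,0,-0.5],[-0.05,-0.3,-1.0,0,0,0,-0.5],[-0.05,-0.3,-1.0,0,0,0,-0.5],[-0.05,-0.3,-1.0,0,0,0,0.45]]'
python3 -m creep '[[0,0,0,0,0,0,0.45],[0,0,0,0,0,0,0.45],[0,0,2,0,0,0,0.45],[0,0,5,0,0,0,0.45],[-0.5,4.5,7,0,0,0,0.45]]'
python3 -m creep '[[-1.5,4,0,0,0,0,1],[-3,8,0,0,0,0,1],[-4.5,12.5,0,0,0,0,1],[-6,17,0,0,0,0,1],[-7.5,21.5,0,0,0,0,1]]'
python3 - <<'E'
from look import *
st();p=cam('wrist');st()
E
```

```text
time_s: 12.65
position: [0.5825, 0.0715, 0.2297]
tool_rot: [-2.222, -2.221, 0.0]
ft_force: [-0.7, -0.9, -1.1]
gripper_width: 0.72
time_s: 13.15
position: [0.5789, 0.1134, 0.3015]
tool_rot: [2.226, 2.213, 0.001]
ft_force: [0.8, 0.2, -0.2]
gripper_width: 0.723
time_s: 13.65
position: [0.5016, 0.3333, 0.2998]
tool_rot: [2.222, 2.221, 0.0]
ft_force: [0.8, 0.0, -0.4]
gripper_width: 0.998
t 13.65 pos [50.16 33.33 29.98] rot [2.222 2.221 0.   ] F [ 0.8  0.  -0.4] M [ 0.08 -0.02 -0.02] w 87.8 j [ 0.39  0.35  1.62 -0.    1.17  0.39]
t 13.7 pos [49.88 33.89 29.99] rot [-2.215 -2.223 -0.003] F [-4.3  1.9  1. ] M [0.06 0.11 0.01] w 88.1 j [0.4  0.35 1.62 0.   1.17 0.39]
```

C is at about (47.85, 41.0).

```bash
python3 -m creep '[[-1,3.5,-2,0,0,0,1],[-2.1,7.2,-6,0,0,0,1],[-2.1,7.2,-6,0,0,0,1],[-2.1,7.2,-6,0,0,0,1],[-2.1,7.2,-6,0,0,0,1]]'
python3 - <<'E'
from look import *
st();p=cam('wrist');p=cam('wrist');save(p,'f1');st()
for d in silhouettes('disc0',p):
    m=d['mask']; ys,xs=np.where(m); print(d['score'],xs.mean(),ys.mean(),m.sum(),back(p,(xs.mean(),ys.mean()),0.01,True))
E
```

```text
time_s: 14.2
position: [0.4823, 0.4031, 0.2406]
tool_rot: [2.221, 2.221, 0.002]
ft_force: [0.1, 0.7, 0.1]
gripper_width: 1.0
t 14.2 pos [48.23 40.31 24.06] rot [2.221e+00 2.221e+00 2.000e-03] F [0.1 0.7 0.1] M [ 0.03  0.01 -0.03] w 88.0 j [ 0.51  0.48  1.58 -0.    1.08  0.51]
t 14.3 pos [48.28 40.28 24.14] rot [2.222 2.219 0.004] F [ 0.3 -0.3  0.5] M [-0.02 -0.04  0.02] w 87.9 j [ 0.51  0.48  1.58 -0.    1.08  0.51]
0.81 302.660908509277 42.29814459373001 7815 [0.47737364 0.53091321 0.01      ]
0.73 472.7034806873256 60.65134380966368 6809 [0.57822625 0.52671023 0.01      ]
0.56 302.34025974025974 243.80441558441558 7700 [0.47678085 0.41340876 0.01      ]
```

View pics/f1.png

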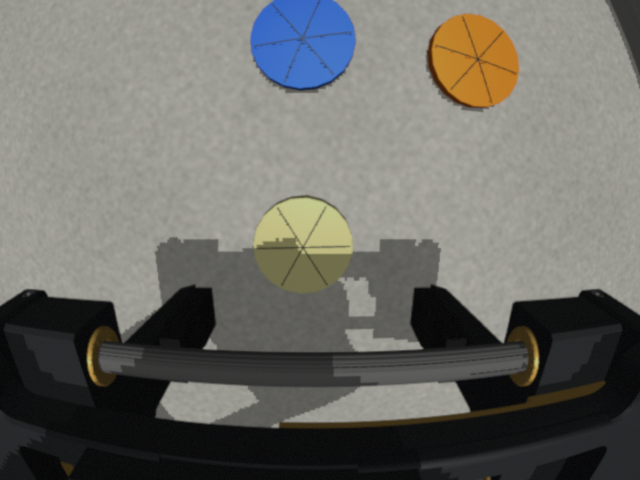

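```bash
python3 -m creep '[[-0.55,0.8,-4,0,0,0,1],[-0.55,0.8,-6.5,0,0,0,1],[-0.55,0.8,-6.9,0,0,0,1],[-0.55,0.8,-6.9,0,0,0,0.6],[-0.55,0.8,-6.9,0,0,0,0.6]]'
python3 - <<'E'
from look import *
p=cam('wrist');save(p,'f2');st(); print(back(p,(312,313),0.01,True))
E
```

```text
time_s: 14.85
position: [0.4772, 0.4117, 0.1727]
tool_rot: [2.222, 2.22, 0.005]
ft_force: [-0.2, 0.3, 0.3]
gripper_width: 0.843
t 14.9 pos [47.72 41.19 17.29] rot [2.221 2.22  0.005] F [-0.2  0.   0.8] M [ 0.   -0.07 -0.03] w 71.2 j [ 0.52  0.58  1.58 -0.    0.97  0.52]
[0.47705812 0.41134666 0.01      ]
```

View pics/f2.png

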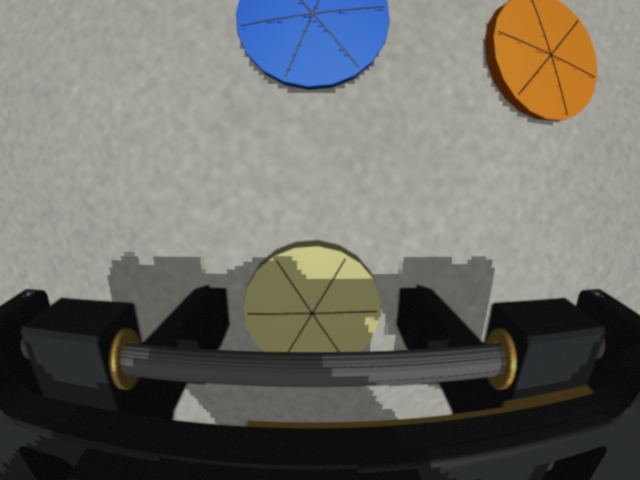

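Disc centre is at (312,313), well centred between the pads. Closing.

```bash
python3 -m creep '[[0,0,-0.2,0,0,0,0],[0,0,-0.2,0,0,0,-0.5],[0,0,-0.2,0,0,0,-0.5],[0,0,-0.2,0,0,0,-0.5],[0,0,-0.2,0,0,0,-0.5]]'
python3 - <<'E'
from look import *
st()
E
python3 -m creep '[[0,0,4,0,0,0,-0.5],[0,0,9,0,0,0,-0.5],[1,-4,13.5,0,0,0,-0.5],[2.5,-8.5,13.5,0,0,0,-0.5],[4.5,-12.5,13.5,0,0,0,-0.5]]'
python3 -m creep '[[1.5,-4.5,0,0,0,0,-0.5],[3,-9,0,0,0,0,-0.5],[4.5,-13.5,0,0,0,0,-0.5],[6,-18,0,0,0,0,-0.5],[6,-21.1,0,0,0,0,-0.5]]'
python3 - <<'E'
from look import *
st();p=cam('wrist');p=cam('wrist');save(p,'f3');st()
E
```

```text
time_s: 15.4
position: [0.4766, 0.4119, 0.1698]
tool_rot: [2.221, 2.221, 0.003]
ft_force: [0.3, -0.6, 5.3]
gripper_width: 0.664
t 15.4 pos [47.66 41.19 16.98] rot [2.221 2.221 0.003] F [ 0.3 -0.6  5.3] M [-0.17 -0.03 -0.03] w 58.5 j [ 0.52  0.59  1.59 -0.    0.97  0.52]
time_s: 15.9
position: [0.521, 0.2863, 0.3061]
tool_rot: [2.217, 2.223, 0.005]
ft_force: [1.3, 0.5, -1.0]
gripper_width: 0.668
time_s: 16.4
position: [0.582, 0.0727, 0.3037]
tool_rot: [2.223, 2.219, 0.0]
ft_force: [0.2, -0.1, 0.4]
gripper_width: 0.669
t 16.4 pos [58.2   7.27 30.37] rot [2.223 2.219 0.   ] F [ 0.2 -0.1  0.4] M [0.04 0.   0.03] w 58.9 j [-0.08  0.31  1.66 -0.    1.17 -0.08]
t 16.5 pos [58.13  7.2  30.33] rot [ 2.227e+00  2.216e+00 -2.000e-03] F [ 0.3  0.  -0.8] M [0.06 0.03 0.07] w 58.7 j [-0.08  0.31  1.66 -0.    1.17 -0.07]
```

View pics/f3.png

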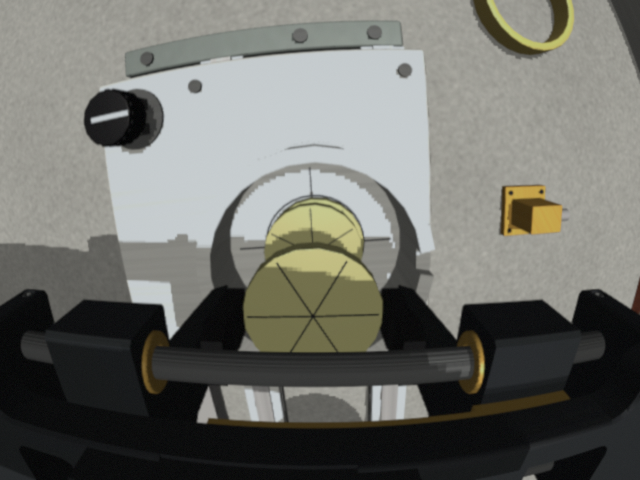

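```bash
python3 -m creep '[[0.1,0.1,-3,0,0,0,-0.5],[0.1,0.1,-5,0,0,0,-0.5],[0.1,0.1,-5.5,0,0,0,-0.5],[0.1,0.1,-5.5,0,0,0,-0.5],[0.1,0.1,-5.5,0,0,0,-0.5]]'
python3 - <<'E'
from look import *
st();p=cam('wrist');p=cam('wrist');save(p,'f4');st()
E
```

```text
time_s: 17.0
position: [0.5823, 0.0773, 0.2496]
tool_rot: [2.22, 2.222, 0.001]
ft_force: [0.2, 0.0, -0.7]
gripper_width: 0.667
t 17.0 pos [58.23  7.73 24.96] rot [2.220e+00 2.222e+00 1.000e-03] F [ 0.2  0.  -0.7] M [-0.02 -0.04 -0.  ] w 58.7 j [-0.07  0.39  1.69  0.    1.06 -0.07]
t 17.1 pos [58.25  7.71 25.  ] rot [2.220e+00 2.221e+00 2.000e-03] F [ 0.3 -0.6 -1.2] M [-0.01 -0.01  0.01] w 58.6 j [-0.07  0.39  1.69  0.    1.06 -0.07]
```

View pics/f4.png

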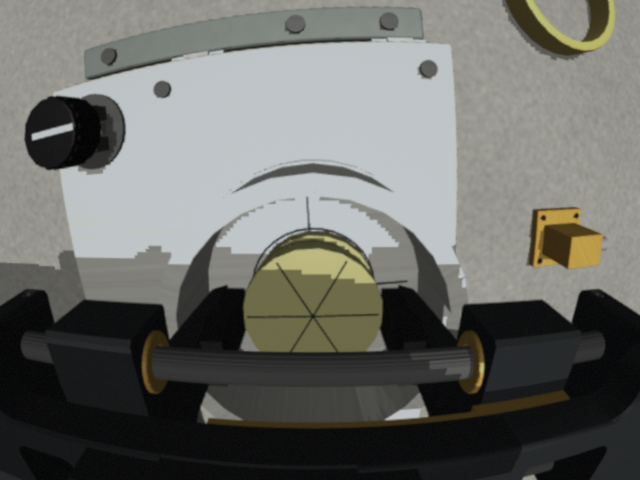

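```bash
python3 -m creep '[[0.05,-0.35,-0.5,0,0,0,-0.5],[0.05,-0.35,-0.9,0,0,0,-0.5],[0.05,-0.35,-0.9,0,0,0,-0.5],[0.05,-0.35,-0.9,0,0,0,-0.5],[0.05,-0.35,-0.9,0,0,0,0.45]]'
python3 -m creep '[[0,0,0,0,0,0,0.45],[0,0,0,0,0,0,0.45],[0,0,2,0,0,0,0.45],[0,0,5,0,0,0,0.45],[0,-2,9,0,0,0,0.45]]'
python3 - <<'E'
from look import *
st();p=cam('wrist');p=cam('wrist');save(p,'f5');st()
E
```

```text
time_s: 17.6
position: [0.5825, 0.0732, 0.2397]
tool_rot: [-2.222, -2.221, 0.0]
ft_force: [0.4, 0.8, -1.0]
gripper_width: 0.722
time_s: 18.1
position: [0.5814, 0.0547, 0.3286]
tool_rot: [-2.216, -2.221, 0.004]
ft_force: [0.3, -1.3, 0.1]
gripper_width: 0.724
t 18.1 pos [58.14  5.47 32.86] rot [-2.216 -2.221  0.004] F [ 0.3 -1.3  0.1] M [ 0.01 -0.05 -0.06] w 63.8 j [-0.11  0.28  1.65  0.    1.22 -0.11]
t 18.2 pos [58.45  5.18 33.57] rot [2.216 2.215 0.009] F [ 0.2 -0.3  0.4] M [-0.07 -0.07  0.01] w 63.9 j [-0.11  0.27  1.64 -0.    1.22 -0.11]
```

View pics/f5.png

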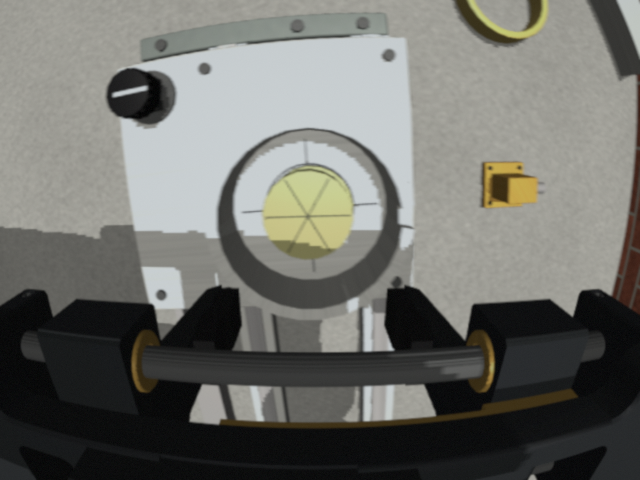

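```bash
python3 - <<'E'
from look import *
p=cam('wrist');print(back(p,(308,214),0.08,True)); 
look(['disc0','lid','lid_key','lid_handle'],('scene','side'),'f6'); st()
E
```

```text
[0.58374167 0.07465166 0.08      ]
scene disc0 [(0.92, [57.6, 7.21, 6.96]), (0.88, [58.14, 52.89, 0.06]), (0.66, [47.81, 53.4, -0.18]), (0.53, [58.28, 7.25, 5.95]), (0.5, [58.34, 6.94, 5.06]), (0.38, [45.29, -31.82, 0.54])]
scene lid [(0.52, [41.54, -36.3, -0.19])]
scene lid_key [(0.79, [45.15, -31.52, 0.62])]
scene lid_handle [(0.55, [41.41, -36.06, 2.71])]
side disc0 [(0.7, [58.27, 7.09, 7.26]), (0.57, [47.66, 53.32, 0.07]), (0.53, [58.21, 53.21, -0.07])]
side lid [(0.63, [41.6, -35.8, 0.21])]
side lid_key [(0.84, [45.39, -31.26, 0.43])]
side lid_handle [(0.67, [41.82, -35.9, 2.98])]
t 18.75 pos [58.23  5.34 32.9 ] rot [-2.220e+00 -2.221e+00  1.000e-03] F [ 0.6 -0.1 -0.1] M [-0.   -0.02 -0.  ] w 63.8 j [-0.11  0.28  1.65  0.    1.21 -0.11]
```

View pics/f6_scene.png

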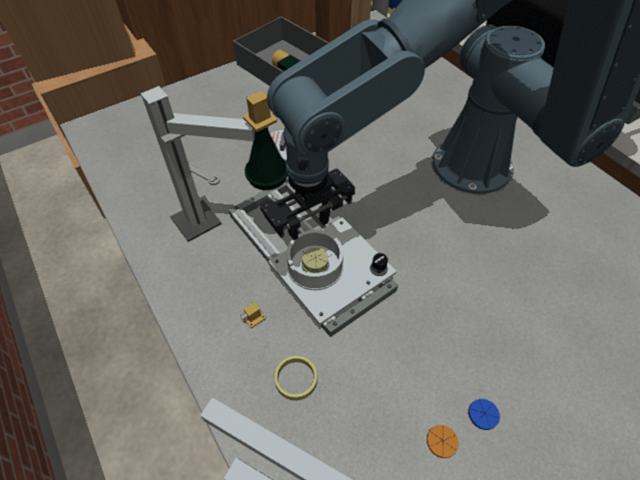

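View pics/f6_side.png

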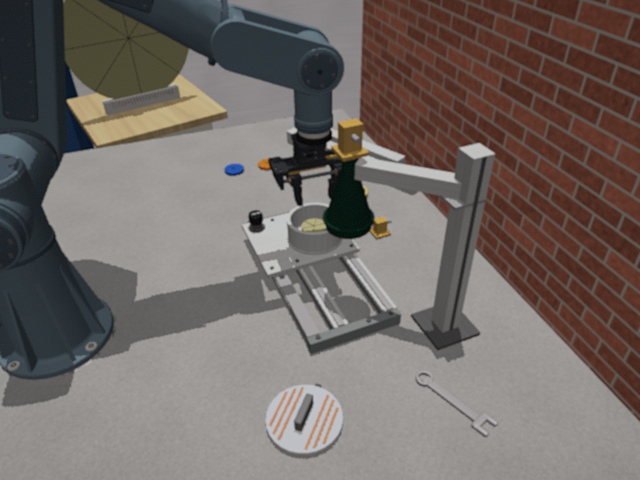

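```bash
python3 -m creep '[[-4,0,0,0,0,0,0.45],[-8,0,0,0,0,0,1],[-12.5,0,0,0,0,0,1],[-16.5,-1,0,0,0,0,1],[-18,-4,0,0,0,0,1]]'
python3 -m creep '[[0,-4.5,0,0,0,-8,1],[0,-9,0,0,0,-16,1],[0,-13.5,0,0,0,-24,1],[0,-18,0,0,0,-32,1],[0,-22.5,0,0,0,-39.5,1]]'
python3 -m creep '[[0.4,-4.5,0,0,0,0,1],[1,-9,0,0,0,0,1],[1,-13,0,0,0,0,1],[1,-13,0,0,0,0,1],[1,-13,0,0,0,0,1]]'
python3 - <<'E'
from look import *
st();p=cam('wrist');p=cam('wrist');save(p,'g1');st()
for k in ['lid','lid_key','lid_handle']: print(k,[(round(d['score'],2),np.round(d['location'],4).tolist()) for d in place_of(k,p)])
E
```

```text
time_s: 19.25
position: [0.3993, 0.0148, 0.3287]
tool_rot: [-2.216, -2.224, 0.001]
ft_force: [0.3, -0.7, 0.4]
gripper_width: 1.001
time_s: 19.75
position: [0.4021, -0.2136, 0.3299]
tool_rot: [2.845, 1.332, 0.001]
ft_force: [0.9, 0.6, 0.9]
gripper_width: 0.999
time_s: 20.25
position: [0.4122, -0.3421, 0.3291]
tool_rot: [-2.841, -1.337, 0.0]
ft_force: [0.1, 0.9, -0.2]
gripper_width: 0.999
t 20.25 pos [ 41.22 -34.21  32.91] rot [-2.841 -1.337  0.   ] F [ 0.1  0.9 -0.2] M [ 0.02  0.05 -0.01] w 87.9 j [-0.91  0.18  1.77  0.    1.19 -0.22]
t 20.35 pos [ 41.24 -34.07  32.93] rot [-2.84 -1.34  0.  ] F [-0.7  0.7  0. ] M [0.06 0.1  0.03] w 87.9 j [-0.91  0.17  1.78  0.    1.19 -0.22]
lid []
lid_key [(0.91, [0.4544, -0.3116, 0.0031])]
lid_handle [(0.7, [0.4141, -0.3602, 0.0232])]
```

View pics/g1.png

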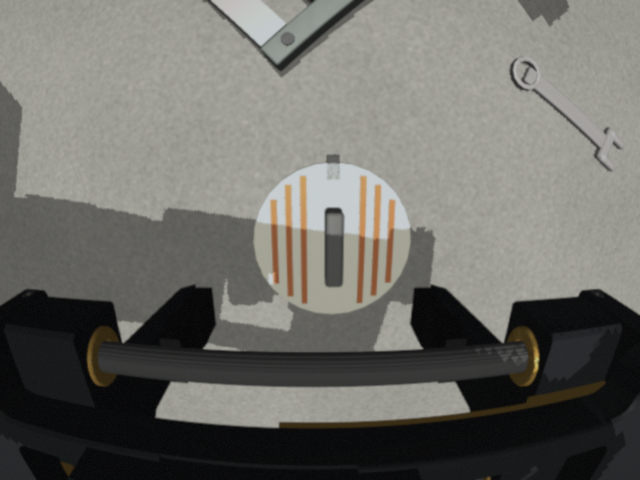

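```bash
python3 - <<'E'
from look import *
p=cam('wrist')
a=back(p,(334,247),0.041,True);k=back(p,(333,166),0.013,True);print(a,k,np.degrees(np.arctan2(k[1]-a[1],k[0]-a[0])))
a=back(p,(334,208),0.041,True);k=back(p,(334,286),0.041,True);print(a,k,(a+k)/2,np.degrees(np.arctan2(a[1]-k[1],a[0]-k[0])))
for d in silhouettes('lid',p):
    m=d['mask']; ys,xs=np.where(m); print(d['score'],xs.mean(),ys.mean(),m.sum(),back(p,(xs.mean(),ys.mean()),0.013,True))
st()
E
```

```text
[ 0.4188785  -0.35754612  0.041     ] [ 0.45625372 -0.31210386  0.013     ] 50.56348404719611
[ 0.43754737 -0.33413074  0.041     ] [ 0.39908485 -0.38257035  0.041     ] [ 0.41831611 -0.35835054  0.041     ] 51.549366976048184
t 20.6 pos [ 41.27 -34.08  32.99] rot [2.84  1.342 0.   ] F [-0.4 -0.7 -0.8] M [-0.03 -0.01 -0.  ] w 88.2 j [-0.91  0.17  1.78  0.    1.19 -0.22]
```

```bash
python3 -m creep '[[0.5,-1.8,-4,0,0,0,1],[0.5,-1.8,-8,0,0,0,1],[0.5,-1.8,-10,0,0,0,1],[0.5,-1.8,-10,0,0,0,0.2],[0.5,-1.8,-10,0,0,0,0.2]]'
python3 - <<'E'
from look import *
st();p=cam('wrist');p=cam('wrist');save(p,'g2');st()
E
```

```text
time_s: 21.1
position: [0.4178, -0.3596, 0.2302]
tool_rot: [-2.841, -1.341, 0.0]
ft_force: [-0.1, -0.3, 1.1]
gripper_width: 0.843
t 21.1 pos [ 41.78 -35.96  23.02] rot [-2.841 -1.341  0.   ] F [-0.1 -0.3  1.1] M [ 0.03  0.02 -0.01] w 74.2 j [-0.93  0.35  1.79  0.    1.   -0.24]
t 21.2 pos [ 41.81 -36.03  23.15] rot [2.838e+00 1.339e+00 1.000e-03] F [ 0.4 -0.5  0.9] M [ 0.01  0.   -0.  ] w 66.3 j [-0.93  0.35  1.79 -0.    1.   -0.24]
```

View pics/g2.png

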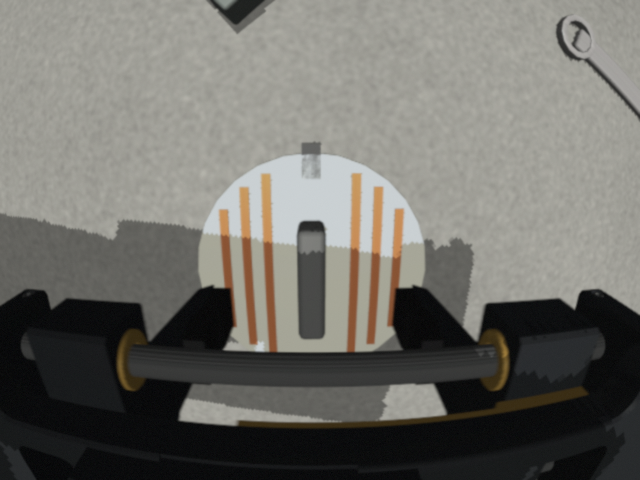

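```bash
python3 - <<'E'
from look import *
p=cam('wrist')
a=back(p,(312,221),0.041,True);k=back(p,(311,338),0.041,True);print(a,k,(a+k)/2); st()
E
python3 -m creep '[[0,0,-2.5,0,0,0,0],[0,0,-4.2,0,0,0,-0.1],[0,0,-4.6,0,0,0,-0.2],[0,0,-4.6,0,0,0,-0.3],[0,0,-4.6,0,0,0,-0.3]]'
python3 - <<'E'
from look import *
st();p=cam('wrist');p=cam('wrist');save(p,'g3');st()
E
```

```text
[ 0.43885551 -0.33479224  0.041     ] [ 0.3983825  -0.38307931  0.041     ] [ 0.418619   -0.35893578  0.041     ]
t 21.25 pos [ 41.81 -36.03  23.16] rot [2.838e+00 1.339e+00 1.000e-03] F [ 0.8  0.4 -0.5] M [ 0.04  0.04 -0.07] w 61.7 j [-0.93  0.35  1.79  0.    1.   -0.24]
time_s: 21.75
position: [0.4179, -0.3603, 0.185]
tool_rot: [2.84, 1.339, 0.001]
ft_force: [-0.5, -0.5, -0.0]
gripper_width: 0.348
t 21.75 pos [ 41.79 -36.03  18.5 ] rot [2.840e+00 1.339e+00 1.000e-03] F [-0.5 -0.5 -0. ] M [-0.04  0.08 -0.02] w 30.6 j [-0.93  0.43  1.8  -0.    0.91 -0.24]
t 21.85 pos [ 41.79 -36.03  18.5 ] rot [2.839e+00 1.339e+00 1.000e-03] F [ 0.2 -0.2 -0.2] M [-0.03  0.02 -0.08] w 30.6 j [-0.93  0.43  1.8  -0.    0.91 -0.24]
```

View pics/g3.png

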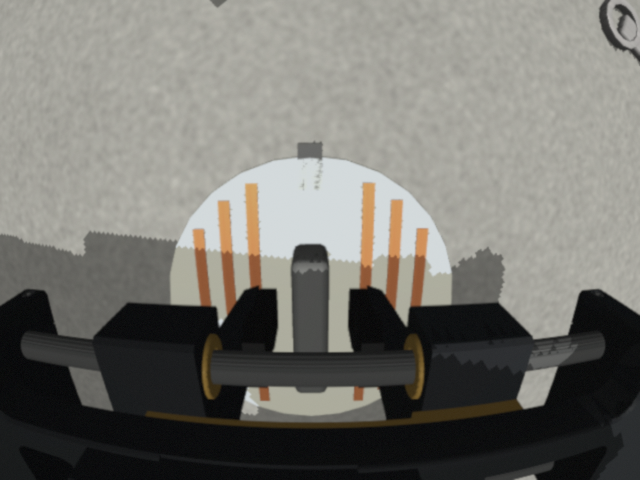

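```bash
python3 -m creep '[[0.05,0.1,-0.05,0,0,0,-0.3],[0.05,0.1,-0.05,0,0,0,-1],[0.05,0.1,-0.05,0,0,0,-1],[0.05,0.1,-0.05,0,0,0,-1],[0.05,0.1,-0.05,0,0,0,-1]]'
python3 -m creep '[[0,0,0,0,0,0,-1],[0,0,1,0,0,0,-1],[0,0,3,0,0,0,-1],[0,0,7,0,0,0,-1],[0,0,11,0,0,0,-1]]'
python3 - <<'E'
from look import *
st();p=cam('wrist');p=cam('wrist');save(p,'g4');st()
E
```

```text
time_s: 22.35
position: [0.4181, -0.3588, 0.1834]
tool_rot: [2.841, 1.34, 0.0]
ft_force: [0.2, 0.4, 1.5]
gripper_width: 0.156
time_s: 22.85
position: [0.4175, -0.3582, 0.2936]
tool_rot: [-2.839, -1.339, 0.001]
ft_force: [0.3, -0.6, -3.4]
gripper_width: 0.16
t 22.85 pos [ 41.75 -35.82  29.36] rot [-2.839e+00 -1.339e+00  1.000e-03] F [ 0.3 -0.6 -3.4] M [-0.01  0.04 -0.  ] w 14.0 j [-0.92  0.25  1.76  0.    1.13 -0.24]
t 22.95 pos [ 41.93 -36.05  29.93] rot [2.832 1.336 0.003] F [ 0.4 -0.8 -2.5] M [-0.06  0.01 -0.08] w 13.8 j [-0.92  0.25  1.76  0.    1.13 -0.24]
```

View pics/g4.png

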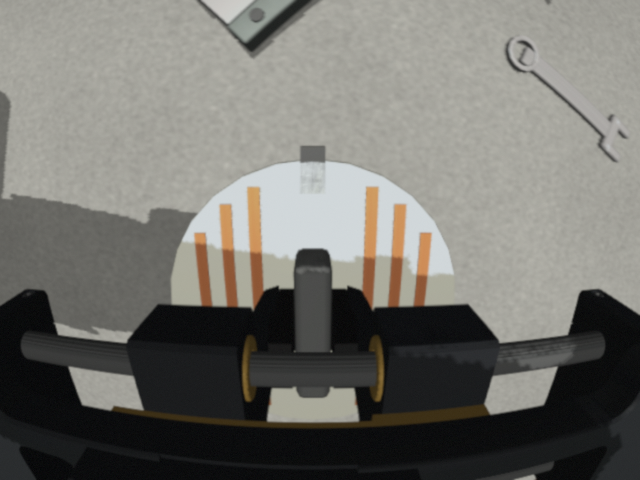

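```bash
python3 -m creep '[[0,1,2,0,0,-5,-1],[0,4.5,4,0,0,-11,-1],[-1,8,4,0,0,-17,-1],[-2,12,4,0,0,-22.5,-1],[-2,16,4,0,0,-22.5,-1]]'
python3 -m creep '[[0,4,0,0,0,0,-1],[0,8,0,0,0,0,-1],[0,12.5,0,0,0,0,-1],[0,17,0,0,0,0,-1],[0,21.5,0,0,0,0,-1]]'
python3 -m creep '[[0,3.5,0,0,0,0,-1],[2,5,0,0,0,0,-1],[6,5,0,0,0,0,-1],[10,5,0,0,0,0,-1],[13,5,0,0,0,0,-1]]'
python3 - <<'E'
from look import *
st();p=cam('wrist');p=cam('wrist');save(p,'g5');st()
E
```

```text
time_s: 23.45
position: [0.3965, -0.197, 0.3319]
tool_rot: [-3.048, -0.754, 0.003]
ft_force: [1.3, -0.2, -2.2]
gripper_width: 0.154
time_s: 23.95
position: [0.397, 0.018, 0.3324]
tool_rot: [-3.048, -0.759, 0.002]
ft_force: [1.3, 0.5, -3.2]
gripper_width: 0.154
time_s: 24.45
position: [0.5293, 0.0666, 0.332]
tool_rot: [-3.048, -0.761, 0.002]
ft_force: [0.8, 0.7, -2.2]
gripper_width: 0.157
t 24.45 pos [52.93  6.66 33.2 ] rot [-3.048e+00 -7.610e-01  2.000e-03] F [ 0.8  0.7 -2.2] M [0.02 0.06 0.03] w 13.8 j [-0.1   0.17  1.78 -0.    1.2   0.98]
t 24.55 pos [53.03  6.6  33.2 ] rot [ 3.048  0.76  -0.   ] F [-1.1 -0.7 -2.1] M [ 0.06  0.07 -0.01] w 13.6 j [-0.1   0.17  1.78 -0.    1.2   0.98]
```

View pics/g5.png

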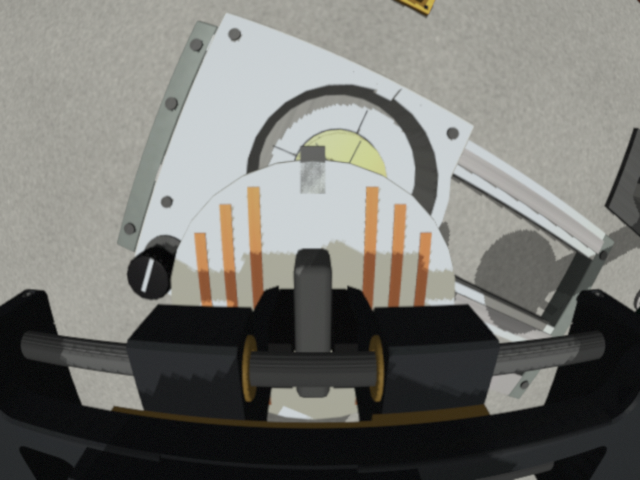

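```bash
python3 - <<'E'
from look import *
p=cam('wrist');o=r.observe();z=o['position'][2]-0.1834
a=back(p,(312.5,250),z+.041,True);k=back(p,(313,397),z+.041,True);m=(a+k)/2
th=np.radians(28);ex=np.array([np.cos(th),np.sin(th)])
d=(m-o['position'])[:2];print(m,np.linalg.norm(a-k),d,'along',d@ex,'perp',d@[-ex[1],ex[0]])
a=back(p,(313,161),z+.015,True);d=(a-o['position'])[:2];print('flange edge along',d@ex,'perp',d@[-ex[1],ex[0]])
a=back(p,(312.5,147),z+.009,True);d=(a-o['position'])[:2];print('key tip along',d@ex,'perp',d@[-ex[1],ex[0]]);st()
E
```

```text
[0.53098847 0.06679184 0.18925553] 0.06449623573995865 [0.00252848 0.00063383] along 0.002530080032710604 perp -0.0006274125142225809
flange edge along 0.06374631417371486 perp -0.0007140888808484548
key tip along 0.06922516531880676 perp -0.0005137279675372503
t 24.6 pos [52.85  6.62 33.17] rot [-3.047 -0.76   0.004] F [-1.2  0.5 -3.3] M [0.02 0.1  0.04] w 13.7 j [-0.1   0.17  1.78 -0.    1.2   0.98]
```

```bash
python3 -m creep '[[2.5,0.3,0,0,0,0,-1],[5.4,0.65,0,0,0,0,-1],[5.4,0.65,-2,0,0,0,-1],[5.4,0.65,-3.6,0,0,0,-1],[5.4,0.65,-3.6,0,0,0,-1]]'
python3 - <<'E'
from look import *
st();p=cam('wrist');p=cam('wrist');save(p,'g6');st()
p=cam('scene');save(p,'g6s');p=cam('side');save(p,'g6d');st()
E
```

```text
time_s: 25.1
position: [0.5795, 0.0728, 0.2938]
tool_rot: [-3.046, -0.759, 0.011]
ft_force: [-0.5, -0.3, -2.5]
gripper_width: 0.157
t 25.1 pos [57.95  7.28 29.38] rot [-3.046 -0.759  0.011] F [-0.5 -0.3 -2.5] M [ 0.05  0.08 -0.01] w 13.8 j [-0.08  0.32  1.67 -0.    1.15  1.  ]
t 25.2 pos [58.09  7.28 29.68] rot [-3.048e+00 -7.600e-01  3.000e-03] F [ 0.3 -0.3 -2. ] M [-0.04  0.04  0.04] w 13.8 j [-0.08  0.32  1.67 -0.    1.15  1.  ]
t 25.3 pos [58.18  7.27 29.81] rot [3.048e+00 7.600e-01 2.000e-03] F [ 0.9  0.2 -2.6] M [ 0.12  0.02 -0.04] w 14.2 j [-0.08  0.32  1.67  0.    1.15  1.  ]
```

View pics/g6.png

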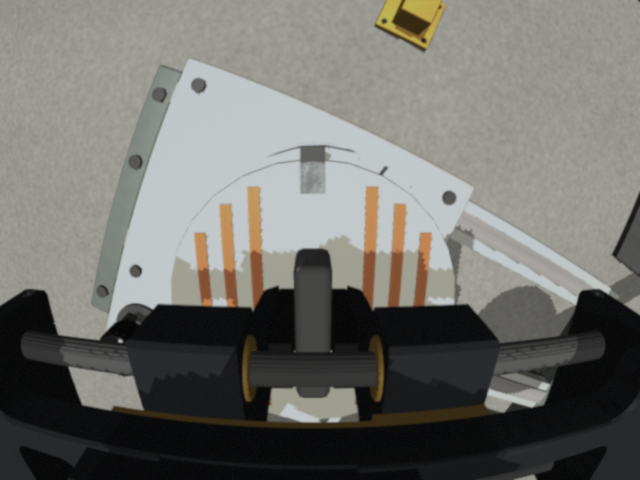

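View pics/g6s.png

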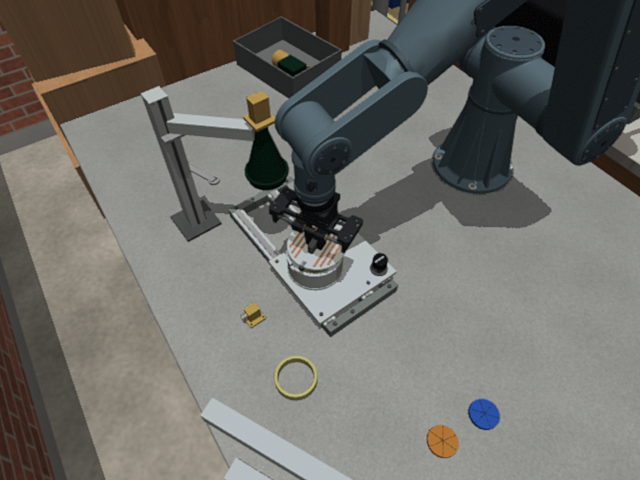

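View pics/g6d.png

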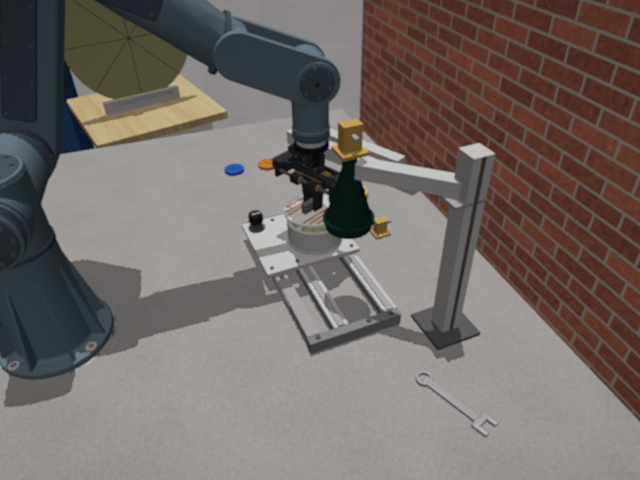

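```bash
python3 -m creep '[[0.05,0,-0.5,0,0,0,-1],[0.05,0,-0.9,0,0,0,-1],[0.05,0,-1.2,0,0,0,-1],[0.05,0,-1.4,0,0,0,-1],[0.05,0,-1.4,0,0,0,-1]]'
python3 - <<'E'
from look import *
st();p=cam('side');save(p,'g7d');st()
E
```

```text
time_s: 25.8
position: [0.5824, 0.0727, 0.2829]
tool_rot: [-3.048, -0.76, 0.001]
ft_force: [0.9, 0.9, -2.4]
gripper_width: 0.158
t 25.8 pos [58.24  7.27 28.29] rot [-3.048e+00 -7.600e-01  1.000e-03] F [ 0.9  0.9 -2.4] M [0.04 0.1  0.04] w 13.9 j [-0.08  0.34  1.67  0.    1.13  1.  ]
t 25.85 pos [58.25  7.27 28.31] rot [-3.048 -0.76   0.   ] F [-0.3 -0.3 -2.8] M [0.05 0.09 0.  ] w 13.7 j [-0.08  0.34  1.67 -0.    1.13  1.  ]
```

Not in contact yet: z force is still −2.5 N, the lid's weight. Lowering in small steps.

```bash
python3 -m creep '[[0,0,-0.05,0,0,0,-1],[0,0,-0.1,0,0,0,-1],[0,0,-0.15,0,0,0,-1],[0,0,-0.15,0,0,0,-1],[0,0,-0.15,0,0,0,-1]]'
python3 - <<'E'
from look import *
for i in range(3):
    p=cam('wrist');st()
save(p,'g8')
E
```

```text
time_s: 26.35
position: [0.5826, 0.0727, 0.2822]
tool_rot: [3.048, 0.76, 0.001]
ft_force: [-2.4, -1.4, 3.5]
gripper_width: 0.155
t 26.4 pos [58.25  7.26 28.21] rot [3.048e+00 7.600e-01 1.000e-03] F [-2.8 -1.8  3.2] M [-0.02  0.38  0.  ] w 13.6 j [-0.08  0.34  1.67 -0.    1.13  1.  ]
t 26.45 pos [58.25  7.26 28.21] rot [3.048e+00 7.600e-01 1.000e-03] F [-3.5 -0.8  5. ] M [-0.01  0.38  0.06] w 13.7 j [-0.08  0.34  1.67 -0.    1.13  1.  ]
t 26.5 pos [58.25  7.26 28.21] rot [3.048 0.76  0.   ] F [-3.  -1.4  4.1] M [-0.08  0.4   0.03] w 14.0 j [-0.08  0.34  1.67 -0.    1.13  1.  ]
```

View pics/g8.png

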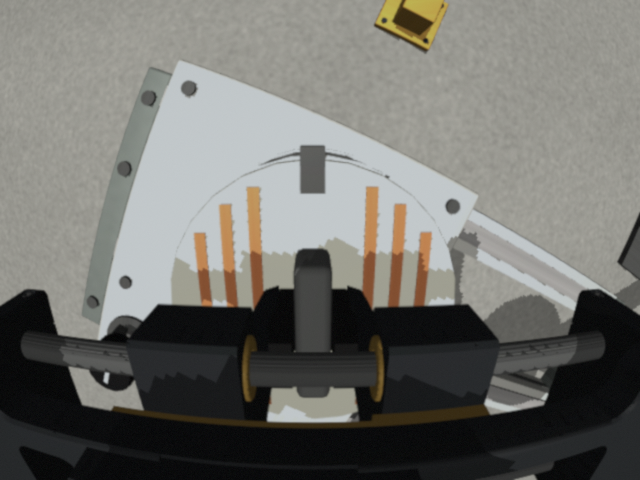

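```bash
cat >> geo.py <<'E'
def projf(p,X):
    Rm=R.from_rotvec(p['rvec']).as_matrix(); c=Rm@np.asarray(X,float)+np.array(p['tvec'])
    h=np.hypot(c[0],c[1]); a=np.arctan2(h,c[2]); return np.array([p['cx']+p['fx']*a*c[0]/h,p['cy']+p['fy']*a*c[1]/h])
E
python3 - <<'E'
from look import *
p=cam('wrist'); print('cam',-R.from_rotvec(p['rvec']).as_matrix().T@np.array(p['tvec']))
C=np.array([.583,.0725]);
im=p['img'][:,:,::-1].copy()
for rad,z,col in [(.064,.102,(0,0,255)),(.066,.102,(255,0,0)),(.066,.1145,(0,255,0)),(.064,.045,(255,0,255))]:
    for a in np.radians(np.arange(-60,120,1.)):
        u=projf(p,[C[0]+rad*np.cos(a),C[1]+rad*np.sin(a),z]); cv2.circle(im,(int(round(u[0])),int(round(u[1]))),0,col,-1)
cv2.imwrite('pics/ov1.png',cv2.resize(im[120:330,150:480],None,fx=2.4,fy=2.4,interpolation=cv2.INTER_NEAREST))
st()
E
```

```text
cam [0.64518974 0.10652612 0.26209383]
t 26.55 pos [58.25  7.26 28.2 ] rot [3.048 0.76  0.   ] F [-4.3 -1.   4.3] M [-0.05  0.36  0.02] w 14.0 j [-0.08  0.34  1.67 -0.    1.13  1.  ]
```

View pics/ov1.png

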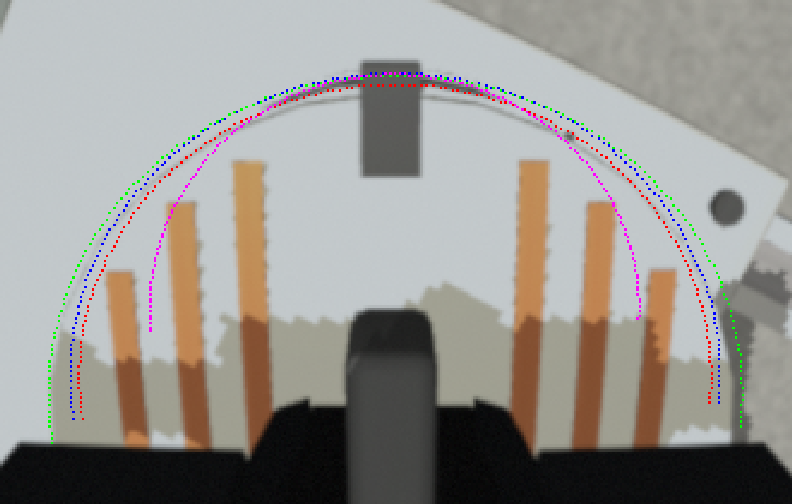

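```bash
python3 -m creep '[[0,0,0,0,0,0,-0.62],[0,0,0,0,0,0,-0.62],[0,0,0,0,0,0,-0.62],[0,0,0,0,0,0,-0.62],[0,0,0,0,0,0,-0.62]]'
python3 - <<'E'
from look import *
for i in range(2):
    p=cam('wrist');st()
C=np.array([.583,.0725]);
save(p,'g9')
im=p['img'][:,:,::-1].copy()
for rad,z,col in [(.064,.102,(0,0,255)),(.066,.1145,(0,255,0)),(.064,.045,(255,0,255))]:
    for a in np.radians(np.arange(-60,120,1.)):
        u=projf(p,[C[0]+rad*np.cos(a),C[1]+rad*np.sin(a),z]); cv2.circle(im,(int(round(u[0])),int(round(u[1]))),0,col,-1)
cv2.imwrite('pics/ov2.png',cv2.resize(im[120:330,150:480],None,fx=2.4,fy=2.4,interpolation=cv2.INTER_NEAREST))
for c in ['side','scene']:
    p=cam(c);im=p['img'][:,:,::-1];u=proj(p,[.583,.0725,.102])[0].astype(int)
    cv2.imwrite(f'pics/z_{c}.png',cv2.resize(im[u[1]-60:u[1]+60,u[0]-80:u[0]+80],None,fx=5,fy=5,interpolation=cv2.INTER_CUBIC))
E
```

```text
time_s: 27.05
position: [0.5825, 0.0727, 0.2816]
tool_rot: [-3.048, -0.76, 0.0]
ft_force: [-0.4, -0.3, -0.1]
gripper_width: 0.19
t 27.1 pos [58.25  7.28 28.16] rot [-3.048 -0.76  -0.   ] F [0.  0.8 0.3] M [ 0.02  0.09 -0.02] w 16.9 j [-0.08  0.34  1.67  0.    1.13  1.  ]
t 27.15 pos [58.25  7.27 28.16] rot [-3.048 -0.76   0.   ] F [ 0.   0.2 -0.3] M [ 0.02  0.09 -0.01] w 16.7 j [-0.08  0.34  1.67  0.    1.13  1.  ]
```

View pics/ov2.png

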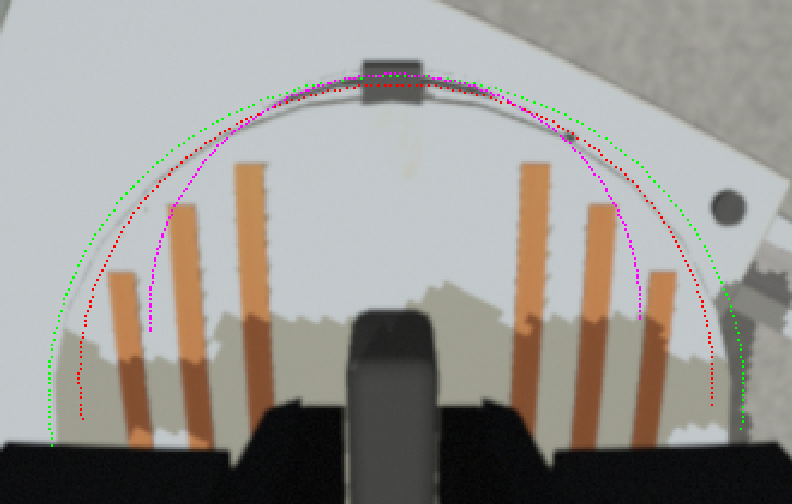

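View pics/z_side.png

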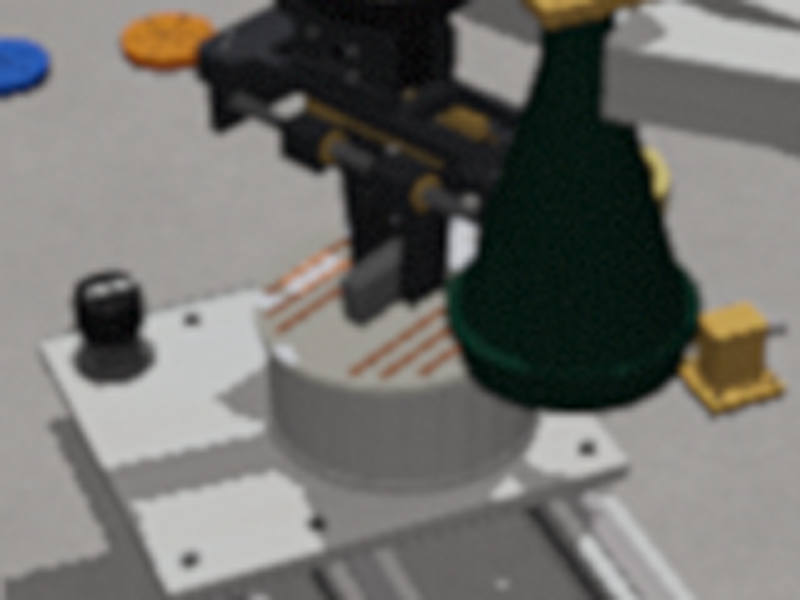

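View pics/z_scene.png

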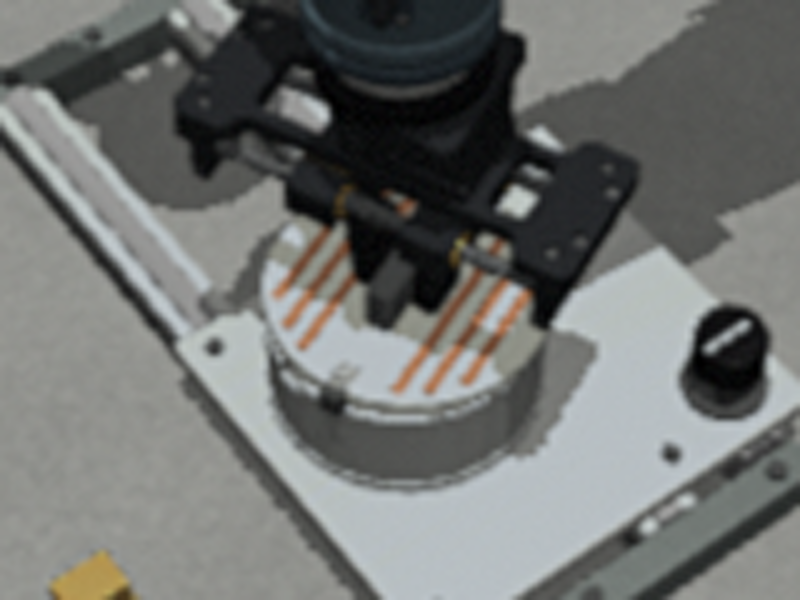

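```bash
python3 -m creep '[[0,0,0,0,0,-4,-0.62],[0,0,0,0,0,-8,-0.62],[0,0,0,0,0,-12,-0.62],[0,0,0,0,0,-16,-0.62],[0,0,0,0,0,-20,-0.62]]'
python3 -m creep '[[0,0,0,0,0,-3,-0.62],[0,0,0,0,0,-5,-0.62],[0,0,0,0,0,-7,-0.62],[0,0,0,0,0,-7,-0.62],[0,0,0,0,0,-7,-0.62]]'
python3 - <<'E'
from look import *
for i in range(2):
    p=cam('wrist');st()
save(p,'g10')
for k in ['lid','lid_key','lid_handle','notch']: print(k,[(round(d['score'],2),np.round(d['location'],4).tolist()) for d in place_of(k,p)])
for c in ['scene']:
    p=cam(c);im=p['img'][:,:,::-1];u=proj(p,[.583,.0725,.102])[0].astype(int)
    cv2.imwrite(f'pics/z2_{c}.png',cv2.resize(im[u[1]-60:u[1]+60,u[0]-80:u[0]+80],None,fx=5,fy=5,interpolation=cv2.INTER_CUBIC))
E
```

```text
time_s: 27.75
position: [0.5825, 0.0727, 0.2817]
tool_rot: [3.134, 0.215, 0.0]
ft_force: [-0.1, 0.1, 0.2]
gripper_width: 0.19
time_s: 28.25
position: [0.5825, 0.0727, 0.2817]
tool_rot: [3.141, 0.029, 0.0]
ft_force: [0.1, -0.2, 0.2]
gripper_width: 0.187
t 28.3 pos [58.25  7.27 28.17] rot [3.141 0.029 0.   ] F [-0.4 -1.   0.3] M [ 0.11  0.08 -0.02] w 16.7 j [-0.08  0.34  1.67 -0.    1.13  1.47]
t 28.35 pos [58.25  7.27 28.17] rot [-3.141 -0.029  0.   ] F [ 0.8 -0.3 -0.2] M [0.07 0.05 0.06] w 16.8 j [-0.08  0.34  1.67  0.    1.13  1.47]
lid [(0.76, [0.5808, 0.0699, 0.0945])]
lid_key []
lid_handle [(0.98, [0.5727, 0.0707, 0.121])]
notch [(0.73, [0.6429, 0.0774, 0.0946])]
```

View pics/g10.png

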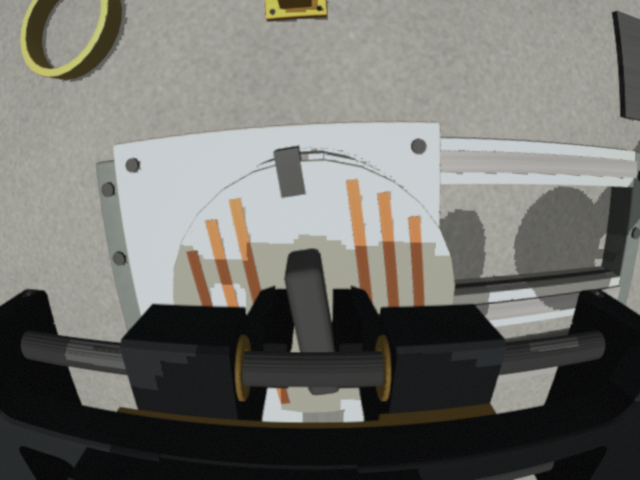

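View pics/z2_scene.png

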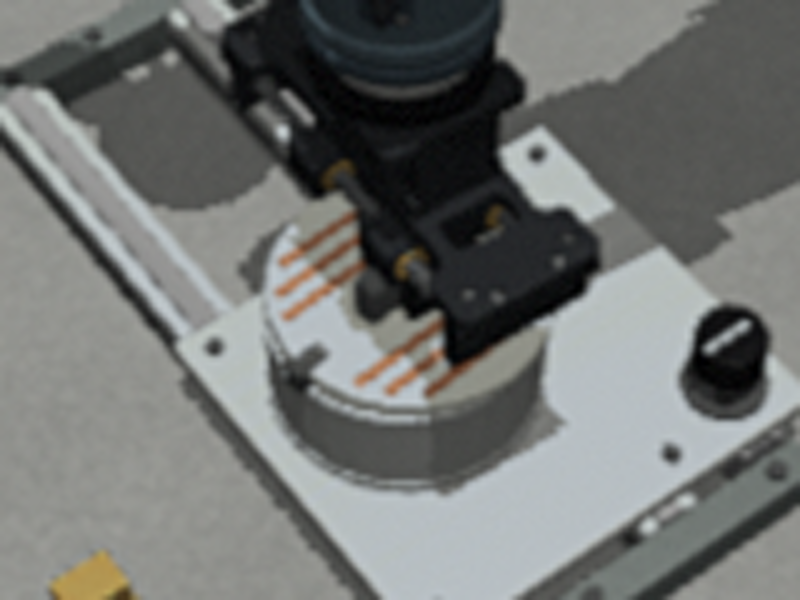

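```bash
python3 -m creep '[[0,0,0,0,0,-2,-0.62],[0,0,0,0,0,-4,-0.62],[0,0,0,0,0,-6,-0.62],[0,0,0,0,0,-7.5,-0.62],[0,0,0,0,0,-7.5,-0.62]]'
cat > chk.py <<'E'
from look import *
import sys
tag=sys.argv[1]
for i in range(2):
    p=cam('wrist');st()
save(p,tag)
for k in ['lid','lid_key','lid_handle','notch']: print(k,[(round(d['score'],2),np.round(d['location'],4).tolist()) for d in place_of(k,p)])
for c in ['scene','side']:
    p=cam(c);im=p['img'][:,:,::-1];u=proj(p,[.583,.0725,.102])[0].astype(int)
    cv2.imwrite(f'pics/{tag}_{c}.png',cv2.resize(im[u[1]-60:u[1]+60,u[0]-80:u[0]+80],None,fx=5,fy=5,interpolation=cv2.INTER_CUBIC))
E
python3 chk.py g11
```

```text
time_s: 29.1
position: [0.5824, 0.0727, 0.2816]
tool_rot: [3.136, -0.178, -0.0]
ft_force: [-0.4, -0.2, -1.2]
gripper_width: 0.193
t 29.15 pos [58.25  7.27 28.16] rot [ 3.136 -0.177 -0.   ] F [ 0.5 -0.5 -0.5] M [-0.07  0.13  0.05] w 16.7 j [-0.08  0.34  1.67 -0.    1.13  1.61]
t 29.2 pos [58.25  7.27 28.16] rot [ 3.136 -0.177 -0.   ] F [ 0.1 -0.4 -0.5] M [-0.07  0.08  0.05] w 17.0 j [-0.08  0.34  1.67 -0.    1.13  1.61]
lid [(0.89, [0.577, 0.0723, 0.0899])]
lid_key [(0.66, [0.6399, 0.0812, 0.0957])]
lid_handle [(0.82, [0.5758, 0.0737, 0.1166])]
notch [(0.95, [0.644, 0.0742, 0.0946])]
```

View pics/g11.png

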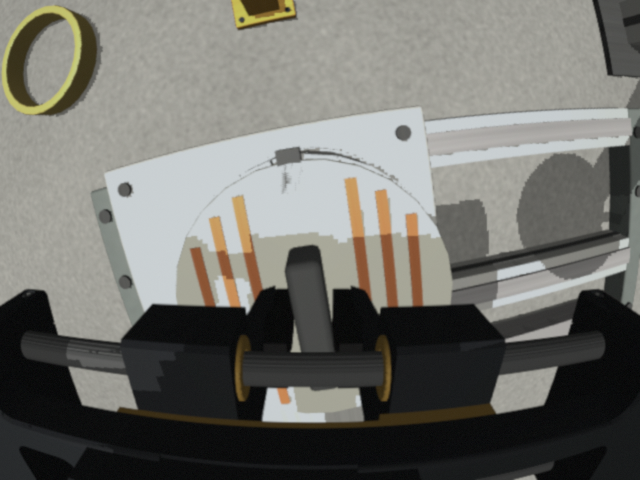

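View pics/g11_scene.png

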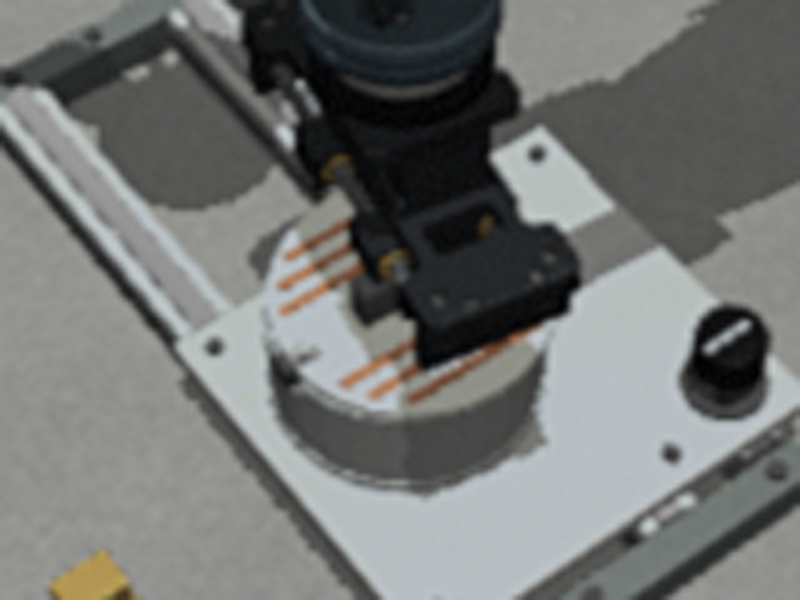

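```bash
python3 -m creep '[[0,0,0,0,0,-0.7,-0.62],[0,0,0,0,0,-1.4,-0.62],[0,0,0,0,0,-2,-0.62],[0,0,0,0,0,-2,-0.62],[0,0,0,0,0,-2,-0.62]]'
python3 chk.py g12
```

```text
time_s: 30.0
position: [0.5824, 0.073, 0.2816]
tool_rot: [-3.133, 0.232, 0.0]
ft_force: [0.2, 2.9, -1.9]
gripper_width: 0.192
t 30.05 pos [58.24  7.3  28.16] rot [-3.133  0.232  0.   ] F [ 0.8  2.5 -1. ] M [0.46 0.03 0.11] w 16.9 j [-0.08  0.34  1.67  0.    1.13  1.64]
t 30.1 pos [58.24  7.29 28.16] rot [-3.133  0.232  0.   ] F [ 1.1  2.9 -0.7] M [0.48 0.11 0.14] w 16.8 j [-0.08  0.34  1.67  0.    1.13  1.64]
lid [(0.64, [0.5799, 0.0723, 0.0932])]
lid_key [(0.87, [0.6402, 0.0799, 0.0961])]
lid_handle [(0.65, [0.5761, 0.0737, 0.1154]), (0.29, [0.639, 0.0777, 0.097])]
notch [(0.75, [0.6414, 0.0758, 0.0963])]
```

View pics/g12.png

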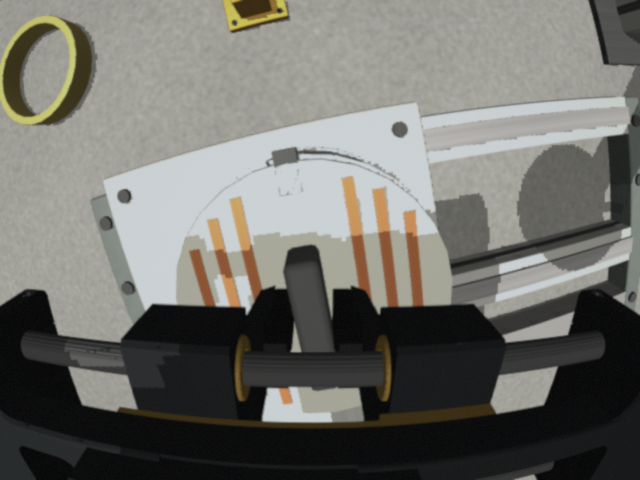

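View pics/g12_scene.png

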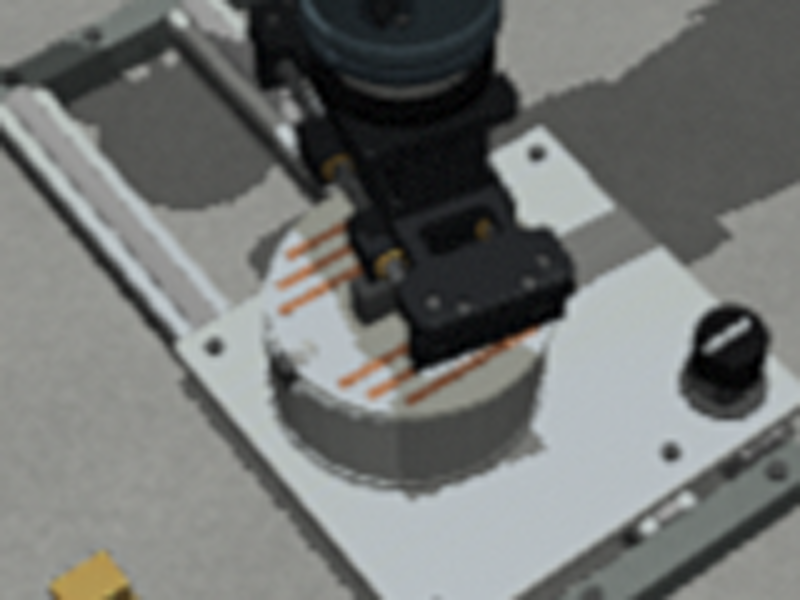

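```bash
python3 -m creep '[[0,0,0,0,0,3,-0.6],[0,0,0,0,0,7,-0.5],[0,0,0,0,0,10,-0.4],[0,0,0,0,0,10,-0.3],[0,0,0,0,0,10,-0.3]]'
python3 -m creep '[[0,0,1,0,0,0,-0.3],[0,0,3,0,0,0,-0.3],[0,0,5,0,0,0,-0.3],[-2,0,8,0,0,0,-0.3],[-6,2,10,0,0,0,-0.3]]'
python3 chk.py g13
```

```text
time_s: 30.9
position: [0.5826, 0.0724, 0.2819]
tool_rot: [3.141, 0.038, 0.001]
ft_force: [-0.3, -0.2, 0.6]
gripper_width: 0.353
time_s: 31.4
position: [0.5238, 0.0912, 0.3846]
tool_rot: [3.14, 0.035, 0.007]
ft_force: [-0.2, 0.4, 1.3]
gripper_width: 0.35
t 31.45 pos [51.86  9.5  38.68] rot [-3.14  -0.041 -0.004] F [-0.5  5.4  0.9] M [0.24 0.09 0.06] w 30.9 j [-0.04  0.09  1.75  0.    1.3   1.5 ]
t 31.5 pos [52.04  9.42 38.55] rot [-3.141 -0.043 -0.007] F [ 1.3 -0.5  0.4] M [ 0.05  0.09 -0.  ] w 31.0 j [-0.05  0.09  1.74  0.    1.3   1.5 ]
lid [(0.91, [0.577, 0.0712, 0.0927])]
lid_key [(0.91, [0.6412, 0.0776, 0.0954])]
lid_handle [(0.67, [0.5769, 0.0706, 0.1175]), (0.62, [0.6409, 0.0753, 0.0947]), (0.59, [0.4645, 0.1569, 0.0777])]
notch [(0.73, [0.643, 0.0743, 0.0944]), (0.49, [0.641, 0.0781, 0.0947])]
```

View pics/g13.png

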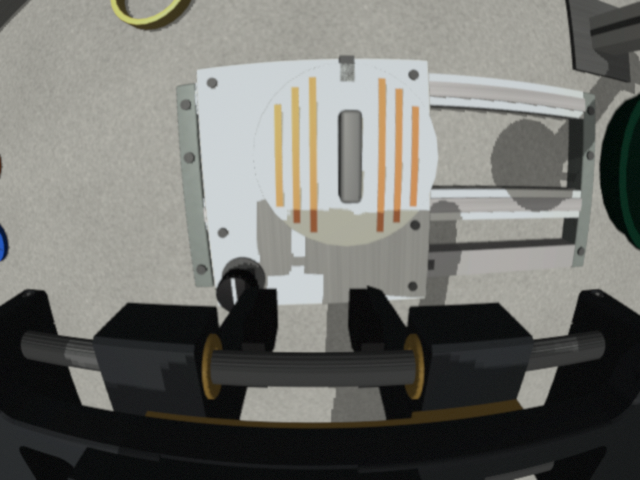

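View pics/g13_scene.png

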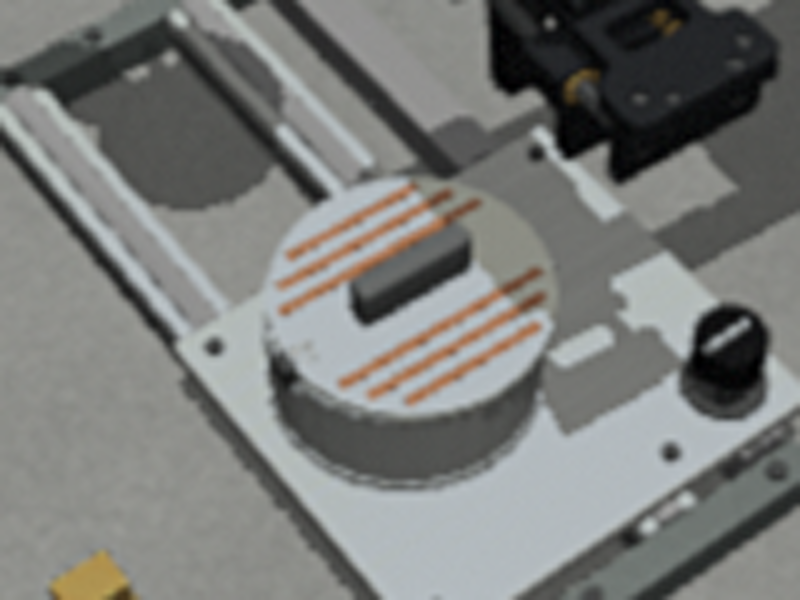

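View pics/g13_side.png

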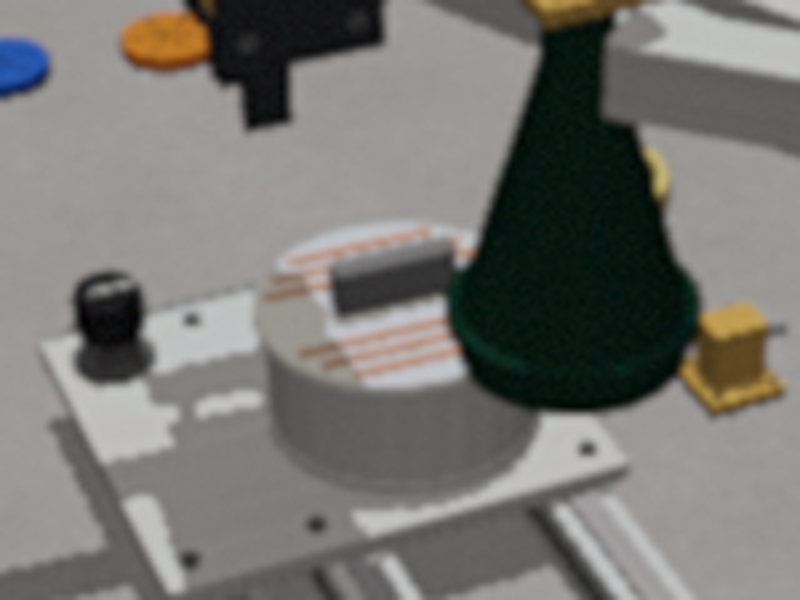

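```bash
python3 - <<'E'
from look import *
C=np.array([.5805,.072]);yw=np.radians(3.3)
for c in ['scene','side']:
    p=cam(c);im0=p['img'][:,:,::-1];u=proj(p,[.583,.0725,.102])[0].astype(int)
    im=cv2.resize(im0[u[1]-60:u[1]+60,u[0]-80:u[0]+80],None,fx=5,fy=5,interpolation=cv2.INTER_CUBIC)
    for tilt,dz,col in [(0,0,(0,200,0)),(np.radians(3),0.0033,(0,0,255))]:
        for a in np.radians(np.arange(0,360,2.)):
            x=.066*np.cos(a);y=.066*np.sin(a); z=.108+dz+x*np.tan(tilt)
            X=[C[0]+x*np.cos(yw)-y*np.sin(yw),C[1]+x*np.sin(yw)+y*np.cos(yw),z]
            q=(proj(p,X)[0]-(u-[80,60])+.5)*5
            cv2.circle(im,(int(q[0]),int(q[1])),1,col,-1)
    cv2.imwrite(f'pics/fit_{c}.png',im)
E
```

```text
(no output)
```

View pics/fit_scene.png

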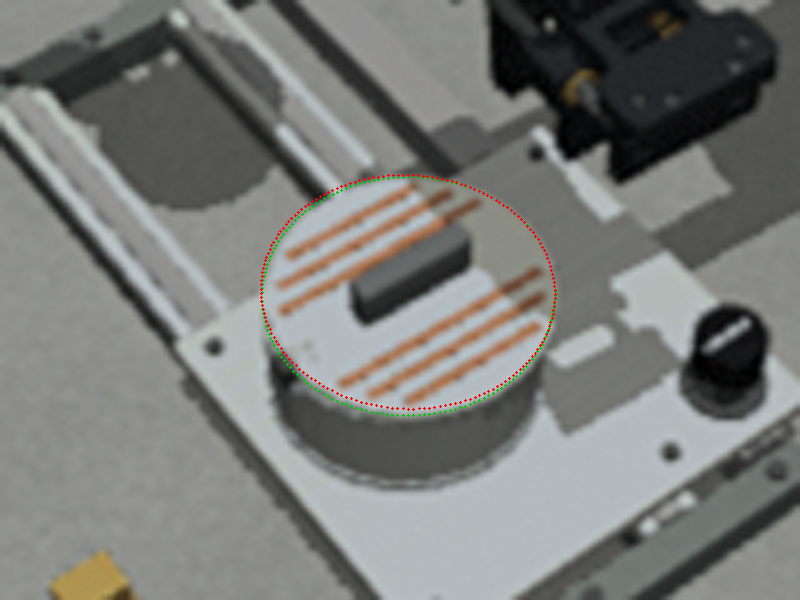

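View pics/fit_side.png

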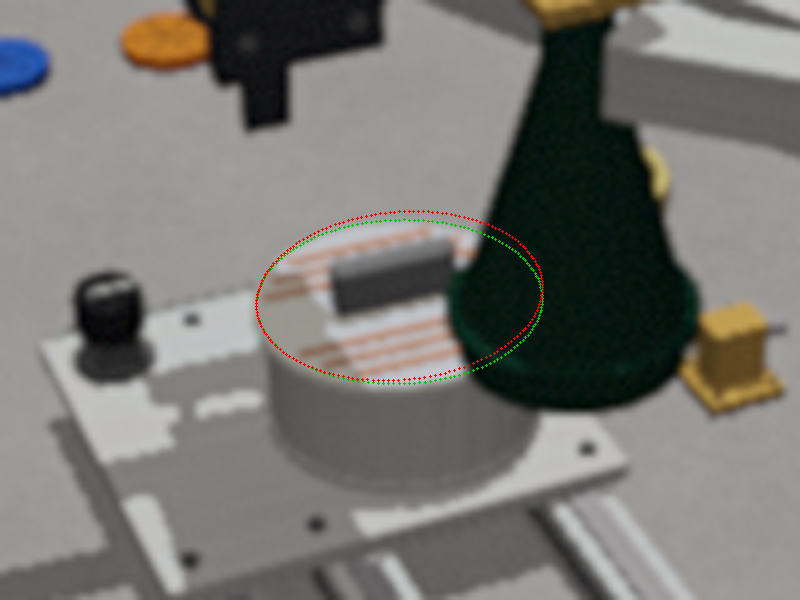

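```bash
python3 -m creep '[[-2,2,0,0,0,8,0.3],[-4,4,0,0,0,16.5,0.3],[-5.8,6.5,0,0,0,25,0.3],[-5.8,6.5,-2,0,0,33,0.3],[-5.8,6.5,-4,0,0,41,0.3]]'
python3 -m creep '[[0,0,0,0,0,8,0.3],[0,0,0,0,0,16.5,0.3],[0,0,0,0,0,25,0.3],[0,0,0,0,0,33,0.3],[0,0,0,0,0,41,0.3]]'
python3 -m creep '[[0,0,-2,0,0,8,0.3],[0,0,-4,0,0,16.5,0.3],[0,0,-6,0,0,20,0.3],[0,0,-6,0,0,20,0.3],[0,0,-6,0,0,20,0.3]]'
python3 chk.py h1; python3 - <<'E'
from look import *
look(['knob_grip','lid_key'],('wrist','scene','side'))
E
```

```text
time_s: 32.4
position: [0.4645, 0.1583, 0.3414]
tool_rot: [2.924, 1.149, 0.002]
ft_force: [-0.0, 0.5, 0.0]
gripper_width: 0.649
time_s: 32.9
position: [0.4648, 0.1575, 0.3411]
tool_rot: [-2.338, -2.098, 0.002]
ft_force: [-0.0, 0.2, 0.6]
gripper_width: 0.652
time_s: 33.4
position: [0.4647, 0.1576, 0.2814]
tool_rot: [-1.947, -2.464, 0.002]
ft_force: [0.0, 0.1, -0.6]
gripper_width: 0.65
t 33.45 pos [46.5  15.76 28.21] rot [1.947 2.465 0.   ] F [0.4 1.2 0.8] M [ 0.   -0.05  0.02] w 57.0 j [ 0.08  0.15  1.92  0.    1.08 -0.15]
t 33.5 pos [46.51 15.77 28.26] rot [1.946e+00 2.465e+00 1.000e-03] F [0.8 0.2 0.6] M [ 0.01 -0.05 -0.02] w 57.3 j [ 0.08  0.15  1.92 -0.    1.08 -0.15]
lid []
lid_key []
lid_handle []
notch []
wrist knob_grip [(0.9, [46.65, 15.49, 7.79])]
wrist lid_key []
scene knob_grip [(0.7, [45.79, 15.69, 7.78])]
scene lid_key [(0.6, [63.55, 7.38, 9.57])]
side knob_grip [(0.68, [46.18, 15.9, 7.45])]
side lid_key [(0.69, [63.91, 7.27, 9.62])]
```

View pics/h1.png

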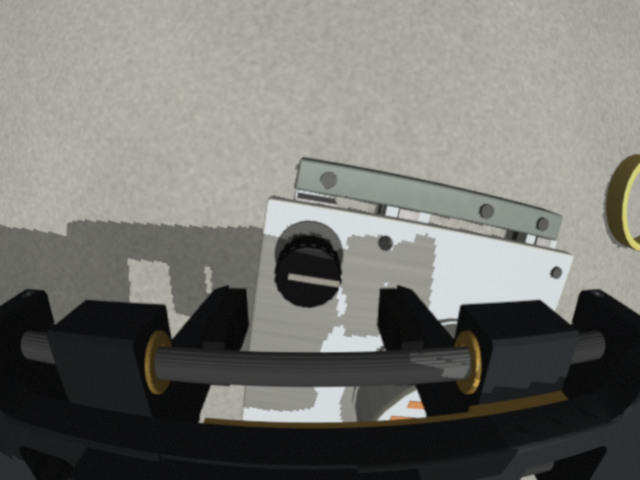

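```bash
python3 - <<'E'
from look import *
p=cam('wrist');print(back(p,(309,277),.087,True)); 
for d in silhouettes('knob_grip',p)[:1]:
    ys,xs=np.where(d['mask']); print(d['score'],xs.min(),xs.max(),ys.min(),ys.max())
st()
E
```

```text
[0.46161284 0.16072262 0.087     ]
0.59 276 343 236 308
t 34.35 pos [46.45 15.77 28.17] rot [-1.945 -2.467  0.   ] F [-0.6  0.8  0.8] M [ 0.02 -0.02  0.02] w 56.9 j [ 0.08  0.15  1.92  0.    1.08 -0.15]
```

```bash
python3 -m creep '[[-0.25,0.25,-2,0,0,0,0.3],[-0.25,0.25,-4,0,0,0,0.3],[-0.25,0.25,-5.5,0,0,0,0.3],[-0.25,0.25,-5.5,0,0,0,0.1],[-0.25,0.25,-5.5,0,0,0,0.1]]'
python3 - <<'E'
from look import *
p=cam('wrist');p=cam('wrist');save(p,'h2');st()
E
```

```text
time_s: 34.85
position: [0.4621, 0.1602, 0.2268]
tool_rot: [-1.945, -2.467, 0.001]
ft_force: [0.9, 0.9, -0.1]
gripper_width: 0.551
t 34.95 pos [46.25 16.03 22.76] rot [1.944e+00 2.466e+00 2.000e-03] F [-0.8  0.9 -0.4] M [-0.02 -0.08  0.01] w 48.3 j [ 0.09  0.24  1.95  0.    0.96 -0.15]
```

View pics/h2.png

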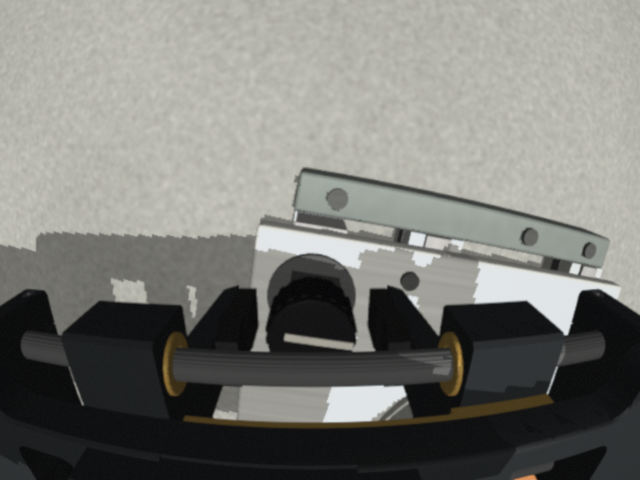

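```bash
python3 - <<'E'
from look import *
p=cam('wrist');o=r.observe()['position'];print(projf(p,[o[0],o[1],.087]),projf(p,[.462,.160,.087]),projf(p,[o[0],o[1]+.017,.087]))
st()
E
python3 -m creep '[[0,0,-0.1,0,0,0,-0.2],[0,0,-0.1,0,0,0,-0.5],[0,0,-0.1,0,0,0,-0.5],[0,0,-0.1,0,0,0,-0.5],[0,0,-0.1,0,0,0,-0.5]]'
python3 - <<'E'
from look import *
p=cam('wrist');save(p,'h3');st()
E
```

```text
[312.60311838 338.06254686] [311.09070447 338.41570224] [323.77809452 298.15057194]
t 35.0 pos [46.25 16.03 22.77] rot [1.944e+00 2.466e+00 2.000e-03] F [-1.   1.   0.6] M [-0.03 -0.01  0.02] w 48.1 j [ 0.09  0.24  1.95  0.    0.96 -0.15]
time_s: 35.5
position: [0.462, 0.1602, 0.2261]
tool_rot: [1.945, 2.467, -0.0]
ft_force: [-3.2, -0.6, 6.1]
gripper_width: 0.375
t 35.55 pos [46.2  16.02 22.61] rot [ 1.945  2.467 -0.   ] F [-2.5 -1.6  5.3] M [-0.11  0.48 -0.02] w 33.1 j [ 0.09  0.24  1.95 -0.    0.95 -0.15]
```

View pics/h3.png

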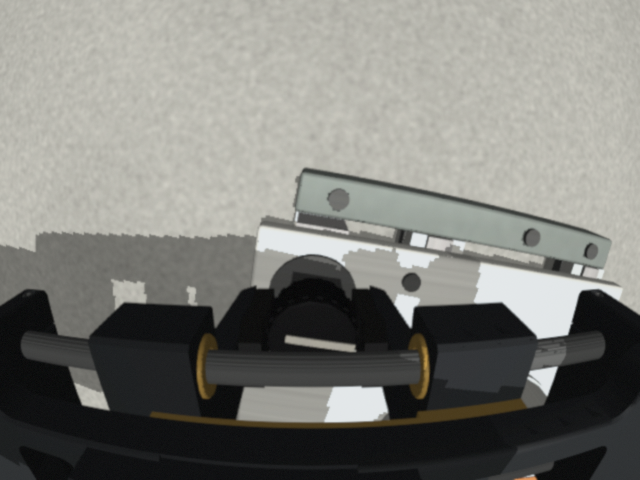

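```bash
python3 -m creep '[[0,0,0.4,0,0,0,-0.5],[0,0,0.9,0,0,0,-0.5],[0,0,1.4,0,0,0,-0.5],[0,0,1.75,0,0,0,-0.5],[0,0,1.75,0,0,0,-0.5]]'
python3 - <<'E'
from look import *
p=cam('wrist');save(p,'h4');st()
look(['knob_grip'],('scene','side'))
E
```

```text
time_s: 36.05
position: [0.462, 0.1602, 0.2438]
tool_rot: [1.945, 2.467, -0.0]
ft_force: [-1.0, -1.4, 2.4]
gripper_width: 0.378
t 36.1 pos [46.2  16.02 24.37] rot [ 1.945  2.467 -0.   ] F [-2.1 -1.3  1.8] M [-0.19  0.32 -0.04] w 33.1 j [ 0.09  0.21  1.94 -0.    0.99 -0.15]
scene knob_grip [(0.6, [57.55, 7.44, 9.33])]
side knob_grip [(0.54, [45.99, 15.85, 9.34])]
```

View pics/h4.png

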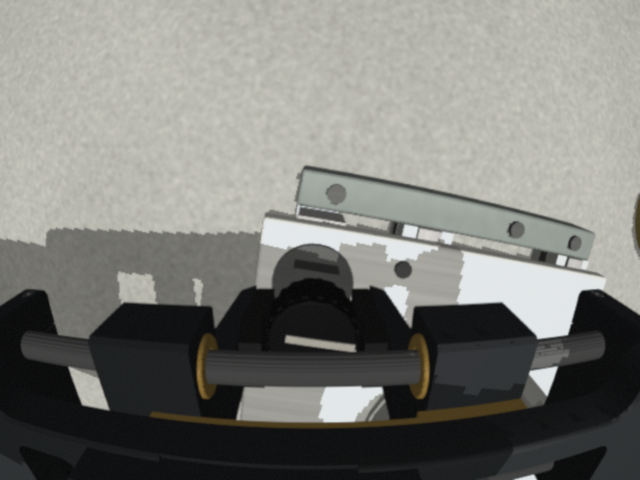

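```bash
python3 -m creep '[[0,0,0,0,0,7,-0.5],[0,0,0,0,0,15,-0.5],[0,0,0,0,0,23,-0.5],[0,0,0,0,0,31,-0.5],[0,0,0,0,0,39,-0.5]]'
python3 -m creep '[[0,0,0,0,0,8,-0.5],[0,0,0,0,0,16,-0.5],[0,0,0,0,0,24,-0.5],[0,0,0,0,0,32,-0.5],[0,0,0,0,0,40,-0.5]]'
python3 - <<'E'
from look import *
p=cam('wrist');st();p=cam('wrist');save(p,'h5');st()
E
```

```text
time_s: 36.8
position: [0.4617, 0.16, 0.243]
tool_rot: [-1.001, -2.977, 0.001]
ft_force: [-2.8, -2.7, 0.8]
gripper_width: 0.377
time_s: 37.3
position: [0.4615, 0.16, 0.2429]
tool_rot: [0.078, -3.139, 0.001]
ft_force: [-3.2, -2.3, 1.6]
gripper_width: 0.375
t 37.35 pos [46.15 15.99 24.28] rot [ 8.900e-02 -3.139e+00  1.000e-03] F [-3.  -3.1  1.9] M [-0.35  0.47  0.04] w 32.9 j [ 0.09  0.21  1.94 -0.    0.99 -1.54]
t 37.4 pos [46.16 16.   24.29] rot [ 7.100e-02 -3.139e+00  1.000e-03] F [-3.8 -3.1  1.8] M [-0.52  0.56 -0.  ] w 33.1 j [ 0.09  0.21  1.94 -0.    0.99 -1.53]
```

View pics/h5.png

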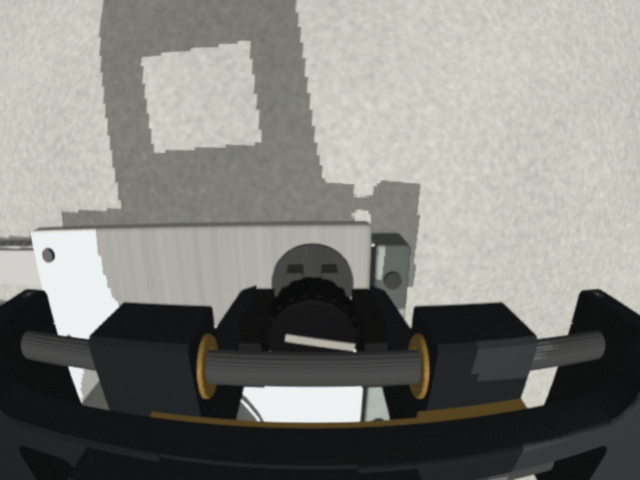

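```bash
python3 -m creep '[[0.03,-0.5,0,0,0,0,-0.5],[0.1,-1.7,0,0,0,0,-0.5],[0.18,-3.2,0,0,0,0,-0.5],[0.27,-4.7,0,0,0,0,-0.5],[0.36,-6.2,0,0,0,0,-0.5]]'
python3 - <<'E'
from look import *
st();p=cam('side');save(p,'h6');st()
E
```

```text
time_s: 37.9
position: [0.4653, 0.0983, 0.2429]
tool_rot: [0.063, -3.14, -0.003]
ft_force: [-1.8, 4.6, -0.6]
gripper_width: 0.376
t 37.9 pos [46.53  9.83 24.29] rot [ 6.30e-02 -3.14e+00 -3.00e-03] F [-1.8  4.6 -0.6] M [0.88 0.22 0.03] w 33.1 j [-0.04  0.18  1.97  0.    0.98 -1.65]
t 37.95 pos [46.56  9.62 24.29] rot [ 6.300e-02 -3.141e+00  2.000e-03] F [-3.6 -3.1 -1.8] M [-0.3   0.49 -0.  ] w 33.2 j [-0.05  0.18  1.97 -0.    0.98 -1.66]
```

View pics/h6.png

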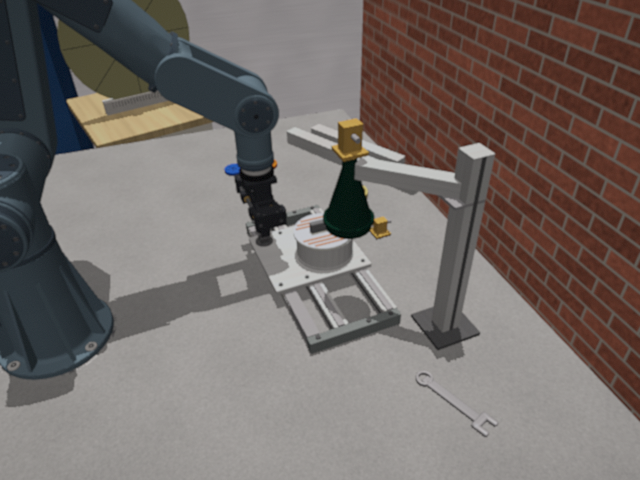

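```bash
python3 -m creep '[[0.06,-1.2,0,0,0,0,-0.5],[0.14,-2.6,0,0,0,0,-0.5],[0.22,-4,0,0,0,0,-0.5],[0.3,-5.3,0,0,0,0,-0.5],[0.37,-6.5,0,0,0,0,-0.5]]'
python3 -m creep '[[0.06,-1.1,0,0,0,0,-0.5],[0.13,-2.3,0,0,0,0,-0.5],[0.19,-3.3,0,0,0,0,-0.5],[0.25,-4.3,0,0,0,0,-0.5],[0.29,-5,0,0,0,0,-0.5]]'
python3 - <<'E'
from look import *
st();p=cam('side');save(p,'h7');p=cam('wrist');save(p,'h7w');st()
E
```

```text
time_s: 38.45
position: [0.4693, 0.0327, 0.2429]
tool_rot: [-0.066, 3.141, 0.001]
ft_force: [0.4, 4.4, -2.9]
gripper_width: 0.377
time_s: 38.95
position: [0.4725, -0.0178, 0.2433]
tool_rot: [-0.068, 3.14, -0.001]
ft_force: [3.0, 4.0, -3.4]
gripper_width: 0.377
t 38.95 pos [47.25 -1.78 24.33] rot [-6.80e-02  3.14e+00 -1.00e-03] F [ 3.   4.  -3.4] M [ 0.78 -0.45 -0.06] w 33.2 j [-0.29  0.18  1.98 -0.    0.98 -1.9 ]
t 39.05 pos [47.26 -1.83 24.35] rot [-6.70e-02  3.14e+00 -3.00e-03] F [ 1.7 -3.6 -3.2] M [-0.22 -0.3  -0.02] w 33.4 j [-0.29  0.18  1.98 -0.    0.98 -1.9 ]
```

View pics/h7.png

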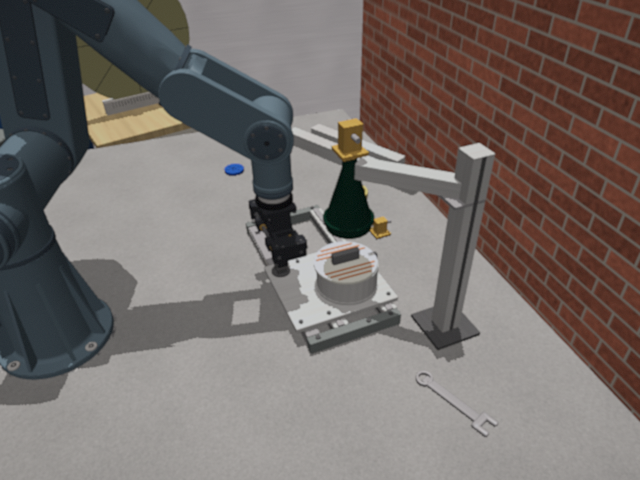

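View pics/h7w.png

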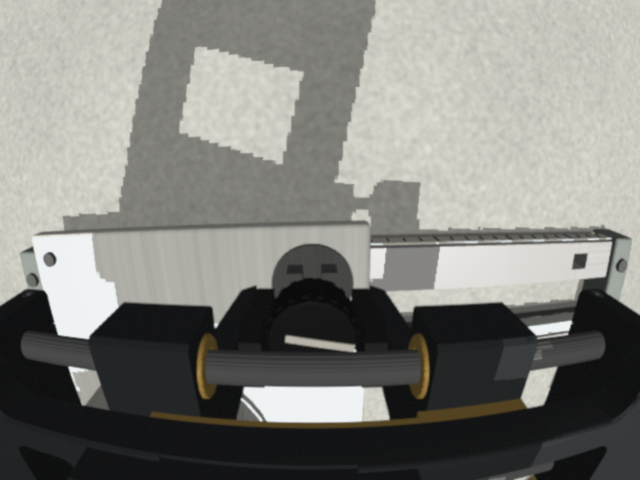

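```bash
python3 -m creep '[[0,-0.1,0,0,0,0,-0.5],[0,-0.2,0,0,0,0,-0.5],[0,-0.3,0,0,0,0,-0.5],[0,-0.3,0,0,0,0,-0.5],[0,-0.3,0,0,0,0,-0.5]]'
python3 - <<'E'
from look import *
st()
E
```

```text
time_s: 39.55
position: [0.4724, -0.0195, 0.2434]
tool_rot: [-0.069, 3.14, 0.0]
ft_force: [3.7, 2.1, -0.8]
gripper_width: 0.373
t 39.55 pos [47.24 -1.95 24.34] rot [-0.069  3.14   0.   ] F [ 3.7  2.1 -0.8] M [ 0.71 -0.63 -0.05] w 32.8 j [-0.29  0.18  1.98  0.    0.98 -1.91]
```

```bash
python3 -m creep '[[0,-0.1,0,0,0,0,-0.5],[0,-0.2,0,0,0,0,-0.5],[0,-0.3,0,0,0,0,-0.5],[0,-0.3,0,0,0,0,-0.5],[0,-0.3,0,0,0,0,-0.5]]'
python3 - <<'E'
from look import *
st()
E
```

```text
time_s: 40.05
position: [0.4724, -0.0214, 0.2434]
tool_rot: [-0.068, 3.14, 0.005]
ft_force: [4.4, 10.0, 1.5]
gripper_width: 0.377
t 40.05 pos [47.24 -2.14 24.34] rot [-0.068  3.14   0.005] F [ 4.4 10.   1.5] M [ 2.12 -0.75 -0.05] w 33.1 j [-0.3   0.18  1.98  0.    0.98 -1.91]
```

```bash
python3 -m creep '[[0.05,0.15,0,0,0,-7,-0.5],[0.1,0.15,0,0,0,-15,-0.5],[0.1,0.15,0,0,0,-23,-0.5],[0.1,0.15,0,0,0,-31,-0.5],[0.1,0.15,0,0,0,-39,-0.5]]'
python3 -m creep '[[0,0,0,0,0,-8,-0.5],[0,0,0,0,0,-16,-0.5],[0,0,0,0,0,-24,-0.5],[0,0,0,0,0,-32,-0.5],[0,0,0,0,0,-40,-0.5]]'
python3 - <<'E'
from look import *
p=cam('wrist');p=cam('wrist');save(p,'h8');st();o=r.observe()['tool_rot'];print(2*np.degrees(np.arctan2(o[1],o[0])))
p=cam('side');save(p,'h8s')
E
```

```text
time_s: 40.55
position: [0.4731, -0.0203, 0.2434]
tool_rot: [-0.992, -2.98, -0.003]
ft_force: [3.5, 6.9, 0.7]
gripper_width: 0.374
time_s: 41.05
position: [0.4734, -0.0202, 0.2434]
tool_rot: [-1.952, -2.461, -0.004]
ft_force: [4.9, 8.2, -1.8]
gripper_width: 0.373
t 41.15 pos [47.34 -2.02 24.34] rot [-1.949 -2.464 -0.004] F [ 4.4  9.6 -0.7] M [ 1.5  -0.92  0.05] w 33.3 j [-0.29  0.18  1.98  0.    0.98 -0.53]
-256.6988583900874
```

View pics/h8.png

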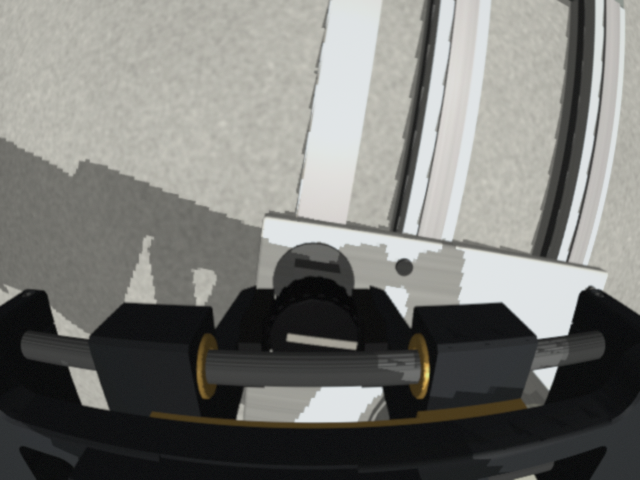

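View pics/h8s.png

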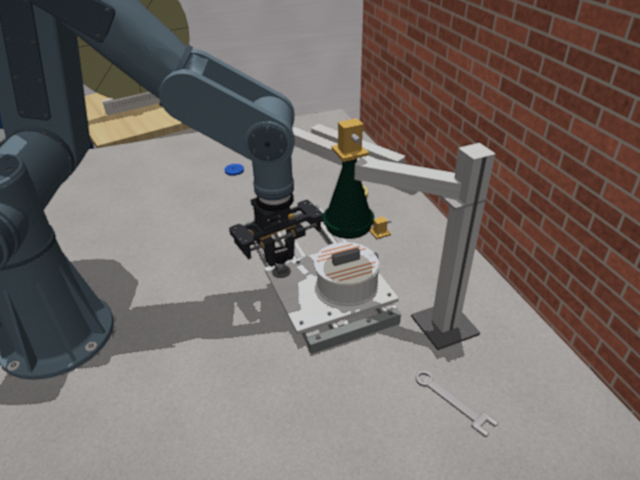

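```bash
python3 -m creep '[[0,0.1,0,0,0,-1.2,-0.5],[0.05,0.1,0,0,0,-2.4,-0.5],[0.05,0.1,-0.4,0,0,-2.4,-0.5],[0.05,0.1,-0.9,0,0,-2.4,-0.5],[0.05,0.1,-1.3,0,0,-2.4,-0.5]]'
python3 - <<'E'
from look import *
st()
E
```

```text
time_s: 41.7
position: [0.4738, -0.02, 0.2299]
tool_rot: [1.995, 2.427, 0.001]
ft_force: [2.2, 5.7, 1.8]
gripper_width: 0.377
t 41.7 pos [47.38 -2.   22.99] rot [1.995e+00 2.427e+00 1.000e-03] F [2.2 5.7 1.8] M [ 0.83 -0.52  0.32] w 33.2 j [-0.29  0.2   1.98  0.    0.95 -0.49]
```

```bash
python3 -m creep '[[0,0,-0.2,0,0,0,-0.5],[0,0,-0.4,0,0,0,-0.5],[0,0,-0.5,0,0,0,-0.5],[0,0,-0.5,0,0,0,-0.5],[0,0,-0.5,0,0,0,-0.5]]'
python3 - <<'E'
from look import *
st();p=cam('wrist');save(p,'h9')
E
```

```text
time_s: 42.2
position: [0.474, -0.0201, 0.2259]
tool_rot: [1.995, 2.427, 0.001]
ft_force: [-1.2, 6.0, 11.4]
gripper_width: 0.377
t 42.2 pos [47.4  -2.01 22.59] rot [1.995e+00 2.427e+00 1.000e-03] F [-1.2  6.  11.4] M [0.9  0.16 0.32] w 33.1 j [-0.29  0.21  1.98  0.    0.95 -0.49]
```

View pics/h9.png

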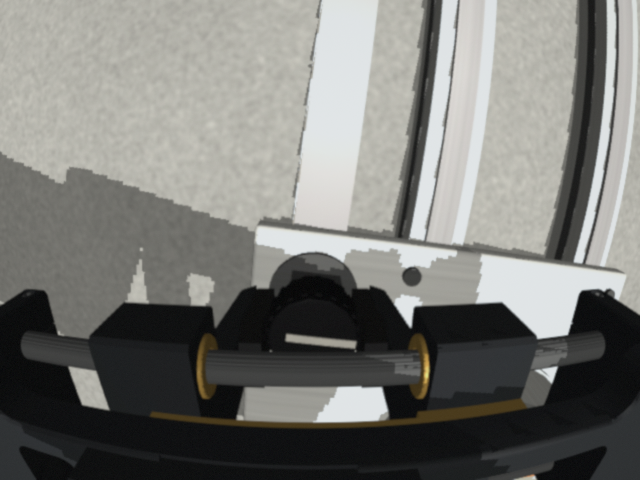

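```bash
python3 -m creep '[[0,0,0.1,0,0,0,0.1],[0,0,0.1,0,0,0,0.2],[0,0,0.1,0,0,0,0.2],[0,0,2,0,0,0,0.2],[0,0,5,0,0,0,0.2]]'
python3 -m creep '[[-1.5,1,2,0,0,0,0.2],[-4,2.5,4,0,0,0,0.2],[-7,5,6,0,0,0,0.2],[-7,9,6,0,0,0,0.2],[-7,12,6,0,0,0,0.2]]'
python3 - <<'E'
from look import *
p=cam('wrist');p=cam('wrist');save(p,'i1');st()
look(['knob_grip','cell_rim','lid','lid_key','notch'],('wrist','scene','side'),'i1')
E
```

```text
time_s: 42.75
position: [0.4724, -0.0203, 0.2735]
tool_rot: [-1.993, -2.422, 0.004]
ft_force: [0.5, 0.3, 0.6]
gripper_width: 0.597
time_s: 43.25
position: [0.4029, 0.1008, 0.3361]
tool_rot: [1.996, 2.423, 0.002]
ft_force: [-0.2, -0.0, -0.8]
gripper_width: 0.601
t 43.35 pos [40.3  10.18 33.52] rot [-1.992e+00 -2.429e+00 -1.000e-03] F [-0.7 -0.2  0.2] M [ 0.01 -0.01 -0.03] w 52.9 j [-0.04 -0.11  2.06  0.    1.2  -0.24]
wrist knob_grip [(0.66, [47.63, -2.35, 7.65])]
wrist cell_rim []
wrist lid []
wrist lid_key []
wrist notch []
scene knob_grip [(0.77, [47.04, -1.83, 7.27])]
scene cell_rim []
scene lid [(0.7, [58.98, -11.0, 9.07])]
scene lid_key [(0.79, [65.21, -10.76, 9.74]), (0.27, [65.5, -10.33, 9.58])]
scene notch [(0.89, [65.51, -10.35, 9.56])]
side knob_grip [(0.63, [58.9, -10.82, 9.52]), (0.62, [47.23, -2.05, 7.47])]
side cell_rim []
side lid [(0.58, [58.72, -11.08, 9.79])]
side lid_key [(0.62, [65.13, -10.39, 9.81])]
side notch []
```

View pics/i1_wrist.png

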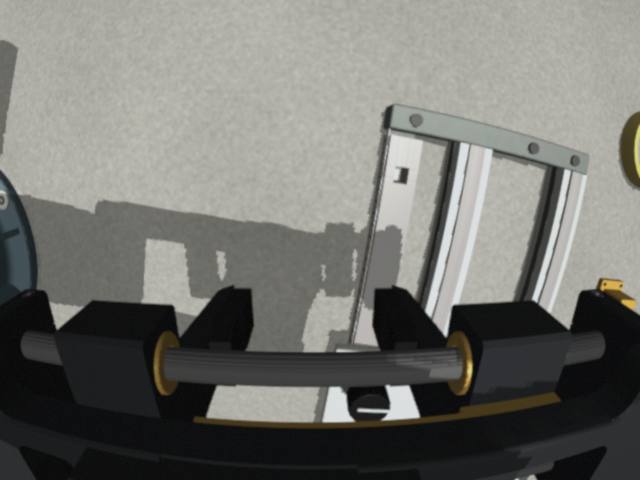

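View pics/i1_side.png

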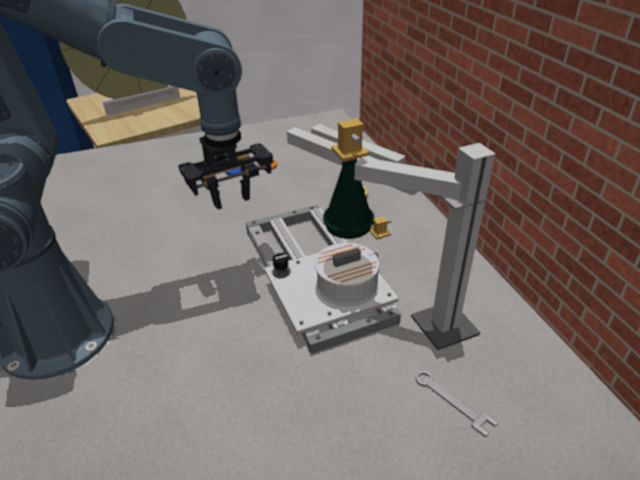

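View pics/i1_scene.png

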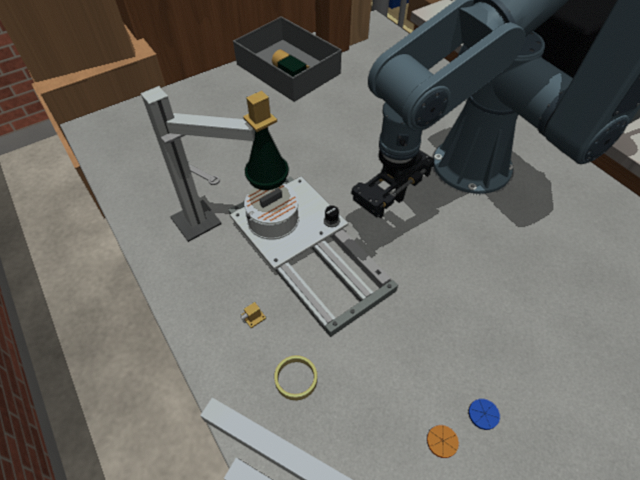

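```bash
python3 - <<'E'
from look import *
C=np.array([.5905,-.108]);yw=np.radians(3.3)
tiles=[]
for c in ['scene','side']:
    p=cam(c);im0=p['img'][:,:,::-1];u=proj(p,[.56,-.08,.09])[0].astype(int)
    im=cv2.resize(im0[u[1]-60:u[1]+60,u[0]-80:u[0]+80],None,fx=5,fy=5,interpolation=cv2.INTER_CUBIC)
    def ring(cx,cy,rad,z,tilt,col):
        for a in np.radians(np.arange(0,360,3.)):
            x=rad*np.cos(a);y=rad*np.sin(a)
            X=[cx+x*np.cos(yw)-y*np.sin(yw),cy+x*np.sin(yw)+y*np.cos(yw),z+x*np.tan(tilt)]
            q=(proj(p,X)[0]-(u-[80,60])+.5)*5; cv2.circle(im,(int(q[0]),int(q[1])),1,col,-1)
    ring(*C,.066,.108,0,(0,200,0)); ring(*C,.066,.1113,np.radians(3),(0,0,255))
    k=np.array([.462,.160])+[.0104,-.1797]
    ring(*k,.017,.087,0,(0,200,0)); ring(*k,.017,.105,0,(0,0,255))
    cv2.imwrite(f'pics/fin_{c}.png',im)
E
```

```text
(no output)
```

View pics/fin_scene.png

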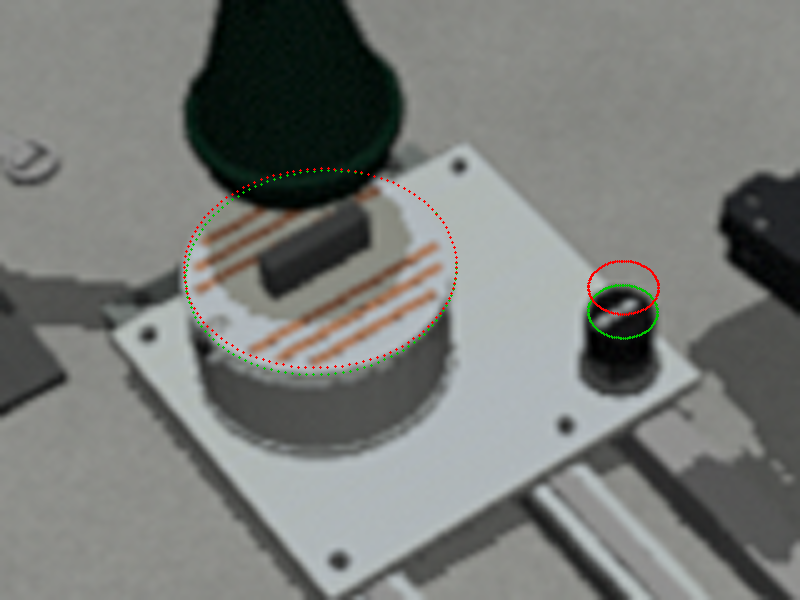

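View pics/fin_side.png

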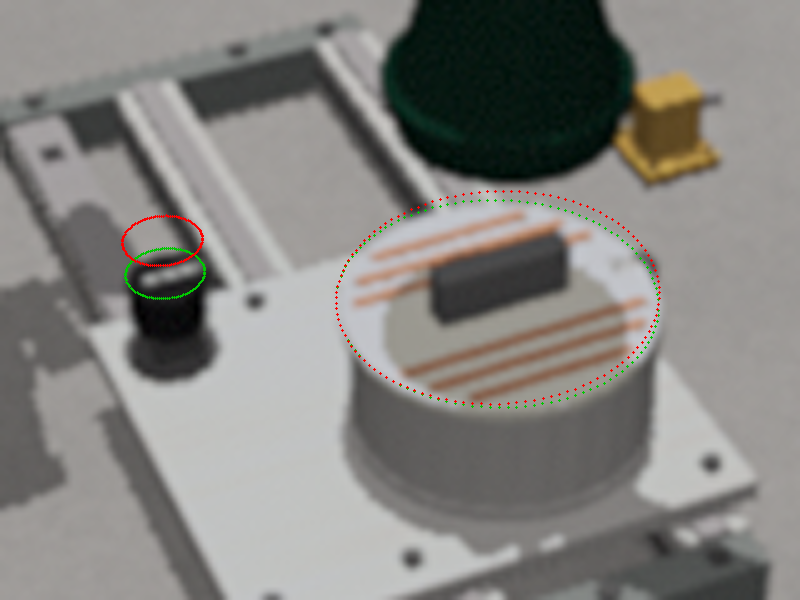

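```bash
python3 - <<'E'
from look import *
r.close_job(); st()
E
```

```text
the job is handed in; nothing more can be done
the job is handed in; nothing more can be done
```

The job is handed in; the robot reports no verdict, so the results below come from my own checks.

**What I did**
- **Discs:** I stacked the three khaki discs on the cell's ring. I saw only three, and left the blue and orange look-alikes alone.
- **Lid:** I set it down with its key on the rim, about 25° from the notch. I then turned it with loose fingers until the key dropped in.
- **Carriage:** I pulled the knob up 17 mm, turned it about 79°, and slid the carriage 180 mm until it met its stop at about 10 N. I then turned the knob back and pushed it down until it bottomed at about 11 N.

**Last checks**
- **Discs:** the stack was flat and about 2 mm from the cell's axis, measured before the lid covered it. I could not see it again after the slide.
- **Lid:** the overlay fits the flush position, clearly in the side view and less so in the scene view. The lid sits about 3 mm off-centre towards the robot, within its play in the bore.
- **Knob:** its top fits the fully down position in both views, and the three height readings (73 to 77 mm) match the 75 mm expected when down. It had slipped about 2° in the grip while turning, so I turned it back a little further.
- **Surroundings:** I saw no contact with the horn. The tape roll, wrench and adapter look unmoved, and the gripper ended clear of everything.

There was one disagreement. The network's lid and handle positions scattered by 3 to 6 mm, so I relied on the overlays and forces instead.

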